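Space the divider plates of a sample tray rack with a spacer block

TASK

Set the three steel divider plates of the tray rack at equal gaps with the yellow spacer block: working outwards from the blue end stop, put the block's nose into the gap, press its flat face firmly against the part already set without shifting that part, then push it gently down until its full width fills the gap and drives the next plate away, lift it out and step it to the next gap. Move the plates only with the block and never force it. When all three gaps are set, stand the block back on its green mat, let go, and leave everything else on the counter where it is.

Things in the scene. Friction and masses are not known exactly. Their poses are not given: they have to be found in the camera images.
- stop: centre of the top edge of the inner face of the rack's blue end stop, 70 mm above the counter. Axes are the rack's: z up, +y runs along the row from the stop past plates 1, 2, 3; x across it. The stop is fixed, 12 mm thick (towards -y), 100 mm wide.
- plate1: upright steel divider plate 1, 80 x 6 x 56 mm (x, y, z of the rack). Origin: centre of its top edge, 70 mm above the counter; its faces lie 3 mm to -y and +y. Axes as stop. It only slides along the rack's y, stiffly: moves when pushed with about 10 N, stays where left. At the start its gap to the stop is 36 to 40.5 mm, to be set to the 44 mm of the block.
- plate2: upright steel divider plate 2, 80 x 6 x 56 mm (x, y, z of the rack). Origin: centre of its top edge, 70 mm above the counter; its faces lie 3 mm to -y and +y. Axes as stop. It only slides along the rack's y, stiffly: moves when pushed with about 7.5 N, stays where left. Once plate 1 is set, the gap from plate 1 to it is 36 to 40.5 mm.
- plate3: upright steel divider plate 3, 80 x 6 x 56 mm (x, y, z of the rack). Origin: centre of its top edge, 70 mm above the counter; its faces lie 3 mm to -y and +y. Axes as stop. It only slides along the rack's y, stiffly: moves when pushed with about 5.5 N, stays where left. Once plate 2 is set, the gap from plate 2 to it is 36 to 40.5 mm; it has 25 mm or more of free travel beyond.
- block_grip (a point): middle of the black upright handle of the yellow spacer block, the place to grip it, 82 mm above the block's underside. Handle 28 (x) x 24 (y) x 46 mm (z), 59 to 105 mm above the underside; the shoulder of the yellow body is 24 mm below this point. The flat face lies 18 mm to -y of this point. The block goes into the row with its +y along the rack's +y. Loose, 0.12 to 0.26 kg.
- block: the same block; origin on its underside in the plane of its flat face. Yellow body 40 mm in x, 58 mm high. Flat upright face at y = 0 over the whole height (its lowest edge bevelled by 2 to 3 mm). Its other side lies at y = 44 mm (full width) from 30 to 58 mm above the underside; below that it slopes in evenly to y = 32 mm at the underside (the nose).
- mat: fixed green rubber mat, 120 x 120 x 4 mm, on which the block stands at the start and at the end; origin at the centre of its underside on the counter.
- rack: the fixed aluminium rack; origin on the counter straight below stop, same axes. Its base is 100 mm wide (x), 12 mm high and reaches 230 mm to +y.
- pan: loose round aluminium sample pan, 110 mm across, 35 mm high; origin under its centre. Leave alone.
- jar: loose glass jar, 56 mm across, 85 mm high; origin under its centre. Leave alone.
- tub: loose clear plastic tub, 110 x 160 x 55 mm; origin under its centre. Leave alone.
- cup: loose steel cup, 72 mm across, 70 mm high; origin under its centre. Leave alone.
- plug: loose plain wooden block, 60 x 30 x 30 mm; origin under its centre. Leave alone.
- brush: loose brush, 170 mm long, lying; leave alone.
- scoop: loose steel scoop, 170 mm long, lying; leave alone.
There are look-alikes about, which are no part of the job. What is shaped like the block but pink or turquoise is not meant.

How it is judged:
On the way, in this order (a step that is already met when the one before it is completed fails the run):
1. the nose of the block is down beside the blue end stop, its flat face pressed against it (over 1.5 N), not yet touching plate 1 (height (world z) of block_grip below 0.149 m and y of block_grip in the frame of stop between 0.012 and 0.03 m and contact force between block and stop above 1.5 N and contact force between block and plate1 below 0.5 N), for 0.15 s.
2. the block is between the blue end stop and plate 1, touching both (over 0.5 N on each), the gap between them 42.5 to 45.5 mm (y of plate1 in the frame of stop between 0.0455 and 0.0485 m and contact force between block and stop above 0.5 N and contact force between block and plate1 above 0.5 N), for 0.15 s.
3. the nose of the block is down beside plate 1, its flat face pressed against it (over 1.5 N), not yet touching plate 2 (height (world z) of block_grip below 0.149 m and y of block_grip in the frame of plate1 between 0.012 and 0.03 m and contact force between block and plate1 above 1.5 N and contact force between block and plate2 below 0.5 N), for 0.15 s.
4. the block is between plate 1 and plate 2, touching both (over 0.5 N on each), the gap between them 42.5 to 45.5 mm (y of plate2 in the frame of plate1 between 0.0485 and 0.0515 m and contact force between block and plate1 above 0.5 N and contact force between block and plate2 above 0.5 N), for 0.15 s.
5. the nose of the block is down beside plate 2, its flat face pressed against it (over 1.5 N), not yet touching plate 3 (height (world z) of block_grip below 0.149 m and y of block_grip in the frame of plate2 between 0.012 and 0.03 m and contact force between block and plate2 above 1.5 N and contact force between block and plate3 below 0.5 N), for 0.15 s.
6. the block is between plate 2 and plate 3, touching both (over 0.5 N on each), the gap between them 42.5 to 45.5 mm (y of plate3 in the frame of plate2 between 0.0485 and 0.0515 m and contact force between block and plate2 above 0.5 N and contact force between block and plate3 above 0.5 N), for 0.15 s.
At the end, for the whole second after the job is handed in: Each of the three gaps (stop to plate 1, plate 1 to 2, plate 2 to 3) is 44 mm within 1.5 mm; the block stands upright and still on the mat, its handle within 55 mm of the mat's centre, and is released (y of plate1 in the frame of stop between 0.0455 and 0.0485 m and y of plate2 in the frame of plate1 between 0.0485 and 0.0515 m and y of plate3 in the frame of plate2 between 0.0485 and 0.0515 m and horizontal distance between block_grip and mat below 0.055 m and angle between block_grip's own z axis and vertical below 0.1 rad and height (world z) of block_grip between 0.084 and 0.092 m and linear speed of block below 0.02 m/s and contact force between the fingers and block below 0.1 N); the robot touches nothing.
It fails at once if the block presses on the end stop or on a plate with more than 25 N (contact force between block and stop above 25 N or contact force between block and plate1 above 25 N or contact force between block and plate2 above 25 N or contact force between block and plate3 above 25 N).
It fails at once if the arm or gripper itself pushes a plate (over 1 N) (contact force between the arm and plate1 above 1 N or contact force between the arm and plate2 above 1 N or contact force between the arm and plate3 above 1 N).
It fails at once if a pan, jar, tub, cup, wooden block, brush or scoop is moved by more than 20 mm (distance of any of pan, jar, tub, cup, plug, brush, scoop from where it was at the start of the episode above 0.02 m).
It also fails if it takes over 72 s, if anything falls off the work surface, if the arm or the gripper's body presses on something with over 40 N, if the wrist force passes 120 N, or if a joint passes its speed limit or range.

ROBOT

A 7-joint arm with a two-finger parallel gripper is mounted at the origin on the work surface. World frame = base frame: x ahead of the robot, y to its left, z up, the work surface at z = 0. Lengths are in m, angles in rad, forces in N, time in s.
With the tool pointing down it reaches from about 0.425 to 0.925 m from the base axis. Payload 6.8 kg.
Tool frame: the origin (TCP) lies midway between the tips of the shut fingers; the grasp point (between the pads) lies 19 mm behind it (r.grip_point_offset is the distance from the TCP to the grasp point, in m); z points along the fingers, y is the direction in which the jaws open and shut (so a half turn about z gives the same grasp; the last joint's range is limited). The gripper opens to 85 mm and grips with 20 to 120 N. Pads are 22 mm wide; open, the fingers measure 114 mm over their backs; the gripper's body (76 mm by 85 mm) begins 54 mm behind the grasp point. The pads swing forward as they close: fully open they stand 13 mm farther back than shut.
Start: joints at [-1.344, 0.477, 0.022, 1.555, -0.011, 1.109, -0.083], TCP at [0.222, 0.638, 0.203] pointing down, gripper open.
Joint ranges: [-2.96, 2.96], [-0.34, 2.1], [-1.41, 1.46], [0.24, 2.44], [-1.37, 4.51], [0.17, 1.92], [-2.96, 2.96]. Speed limits (rad/s): [2.39, 2.39, 3.14, 3.14, 3.14, 3.14, 3.14].

INTERFACE

Orientations are given as a rotation vector (axis times angle).
In Python, from bench import r, grab_frame, camera_params gives the robot as it stands.
- The arm moves only by the tool carry_out, never from a script. Its argument "motion" is text: rows parted by semicolons, each of 5 numbers parted by spaces: the closure, from 0 (fully open) to 1 (shut), then the shift along the tool's x, y, z in mm, then the turn about the tool's z in rad. In form: fingers dx dy dz twist; .... A call has exactly 8 rows; each row shifts and turns the commanded pose from where the row before left it, along the tool's axes as they then stand; what a row does not reach is not made up. A row lasts 1/8 s, in which the tool goes at most 62.5 mm and 10.7 degrees, less where a joint would pass 70% of its speed; a pose out of reach is approached as far as the arm can. A call with a gripper value outside its range is refused whole. The fingers move at their own pace and stop on an object; "newtons" is the grip in N (left out, the last holds). Time passes only in rows, so rows that do not move let the fingers close, or fill a call up. It gives the time, the measured TCP pose, the force and the opening at its end, in the units of the state.
- r.get_obs(): the state, without advancing time (a new reading comes with each control period).
- grab_frame(name): name is "scene" or "top" or "wrist"; returns the picture (384x512x3 uint8, red, green, blue); there is no depth.
- camera_params(name): a dict with "fx", "fy", "cx", "cy" (pixels), "eye" and "attitude" of the camera in the world. Camera axes: x right, y down, z forward; pixel columns grow to the right and rows downward; lengths in m; the calibration is good to about 2 mm. A picture is of the moment at which its call begins: read the wrist's pose just before it. camera_params takes no time and is no camera call; for the wrist camera it gives the pose at the moment of the call.
- r.hand_in(): hands the job in, once; it reports no verdict.
The state is a dict: "clock": time; "joints": joint angles; "qvel": joint speeds; "tau": joint torques, N m; "tcp_pos": TCP position; "orientation": TCP orientation; "contact_force": force on the tool from outside, world axes, zero at the start; "moment": the same for the moment, N m; "grip_width": finger opening in m.
Only numpy, scipy, OpenCV 4.12 (cv2) and the standard library are available. Lean on these libraries where they do the work, as an engineer would, in place of code of your own. Each camera call takes 0.05 s, during which the arm holds its last target.

## Working session

There is one attempt and no reset: what is moved stays moved. The work goes in short steps, Python scripts to look and compute and a tool call to move; the robot and the scene stay as the last step left them, time stands still between calls to the robot, and variables do not carry over. Pictures are saved under pics/ and viewed, and the job is handed in when it is done.

Besides the shell and the picture viewer there is one more tool, called after "Request:" by a JSON object that holds its "name" and its "arguments", one argument or row to a line. carry_out: Moves the arm, as the interface text tells. Its arguments: {"type":"object","properties":{"motion":{"type":"string"},"newtons":{"type":"number"}},"required":["motion"]}

```bash
mkdir -p pics; ls; python3 - <<'E'
from bench import r, grab_frame, camera_params
import cv2
for n in ["scene","top"]:
    cv2.imwrite(f"pics/{n}0.png",cv2.cvtColor(grab_frame(n),cv2.COLOR_RGB2BGR)); print(n,camera_params(n))
print(r.get_obs(), r.grip_point_offset)
E
```

```text
pics
scene {'fx': 374.81373104050033, 'fy': 374.81373104050033, 'cx': 248.60972874563495, 'cy': 195.89078540220908, 'eye': array([1.11632154, 0.51431102, 0.96073976]), 'attitude': array([-1.08251981, -2.45965522,  0.9713205 ])}
top {'fx': 483.6172748238608, 'fy': 483.6172748238608, 'cx': 251.96021236959328, 'cy': 197.2693617264417, 'eye': array([ 0.2881842 , -0.02674947,  1.37419428]), 'attitude': array([-2.14482138,  2.11888098, -0.20227397])}
{'clock': 0.1, 'joints': array([-1.3441364 ,  0.47772287,  0.02235647,  1.55632448, -0.01150859,
        1.10929298, -0.08306716]), 'qvel': array([ 0.00039657, -0.00055432, -0.00181583, -0.00314885,  0.000154  ,
       -0.00018581, -0.00094385]), 'tau': array([ 4.58795126e-03, -5.97761893e+01,  1.61418289e+00, -2.81953847e+01,
        1.29456495e-02,  4.95319575e-03, -2.92980339e-06]), 'tcp_pos': array([0.22159877, 0.63699125, 0.20193146]), 'orientation': array([-5.23304457e-01, -3.09754401e+00,  2.53195617e-03]), 'contact_force': array([0.86468889, 0.14747667, 0.07959841]), 'moment': array([-0.03896641,  0.00054499,  0.0392948 ]), 'grip_width': 0.08569604710314804} 0.0187
```

View pics/scene0.png

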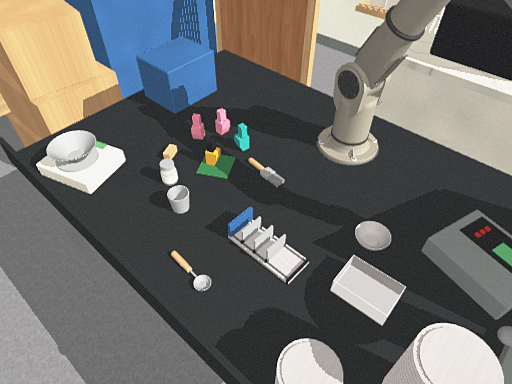

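View pics/top0.png

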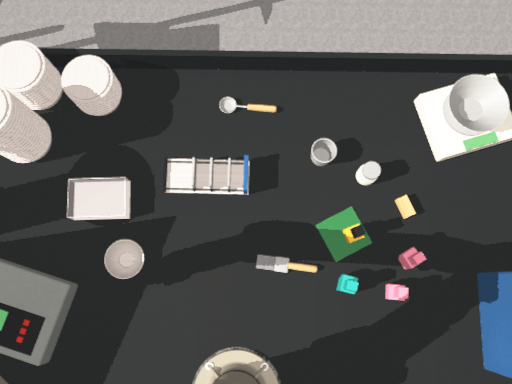

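```bash
cat > h.py <<'E'
from bench import r, grab_frame, camera_params
import cv2, numpy as np
from scipy.spatial.transform import Rotation as R
def ray(cp,u,v):
    d=R.from_rotvec(cp["attitude"]).apply([(u-cp["cx"])/cp["fx"],(v-cp["cy"])/cp["fy"],1]); return np.array(cp["eye"]),d
def onz(cp,u,v,z):
    e,d=ray(cp,u,v); return e+d*(z-e[2])/d[2]
def proj(cp,p):
    q=R.from_rotvec(cp["attitude"]).inv().apply(np.array(p)-cp["eye"]); return np.array([cp["cx"]+cp["fx"]*q[0]/q[2],cp["cy"]+cp["fy"]*q[1]/q[2]]),q[2]
def tri(rays):
    A=np.zeros((3,3));b=np.zeros(3)
    for e,d in rays:
        d=d/np.linalg.norm(d);P=np.eye(3)-np.outer(d,d);A+=P;b+=P@e
    return np.linalg.solve(A,b)
def save(n,f,crop=None,s=1):
    im=cv2.cvtColor(f,cv2.COLOR_RGB2BGR)
    if crop: x0,y0,x1,y1=crop; im=im[y0:y1,x0:x1]
    if s!=1: im=cv2.resize(im,None,fx=s,fy=s,interpolation=cv2.INTER_CUBIC)
    cv2.imwrite("pics/"+n,im)
E
python3 - <<'E'
from h import *
np.set_printoptions(precision=4,suppress=True)
for n in ["scene","top"]:
    cp=camera_params(n); print(n,proj(cp,[.2216,.637,.2]),proj(cp,[0,0,0]))
cp=camera_params("top")
for nm,u,v,z in [("stop",246,174,.07),("block",354,233,.1),("mat",343,234,.004),("rackend",166,178,.012),("pl1",229,175,.07),("pl3",194,175,.07),("jar",368,174,.08),("cup",323,152,.07),("pan",124,260,.035),("scoop",268,107,.01),("brush",285,265,.01),("tubc",100,198,.05)]:
    p=onz(cp,u,v,z);print(nm,p, np.hypot(*p[:2]))
f=cv2.imread("pics/top0.png"); cv2.imwrite("pics/t_rack.png",cv2.resize(f[140:215,150:270],None,fx=6,fy=6,interpolation=cv2.INTER_CUBIC)); cv2.imwrite("pics/t_block.png",cv2.resize(f[195:305,300:430],None,fx=5,fy=5,interpolation=cv2.INTER_CUBIC))
f=cv2.imread("pics/scene0.png"); cv2.imwrite("pics/s_rack.png",cv2.resize(f[195:290,215:320],None,fx=6,fy=6,interpolation=cv2.INTER_CUBIC)); cv2.imwrite("pics/s_block.png",cv2.resize(f[100:190,150:290],None,fx=5,fy=5,interpolation=cv2.INTER_CUBIC))
E
```

```text
scene (array([529.3199, 232.0276]), np.float64(0.9423276593860623)) (array([346.4518, 143.9557]), np.float64(1.4960678259910467))
top (array([-35.8936, 310.5236]), np.float64(1.137645080045833)) (array([235.2757, 393.7734]), np.float64(1.300379170759545))
stop [ 0.59  -0.021  0.07 ] 0.59037782340736
block [ 0.4268 -0.3093  0.1   ] 0.5270752858232748
mat [ 0.434  -0.2991  0.004 ] 0.5270848427389108
rackend [0.5885 0.2093 0.012 ] 0.6245720554154705
pl1 [0.5865 0.0259 0.07  ] 0.5870991221915461
pl3 [0.5852 0.1224 0.07  ] 0.5978803901725159
jar [ 0.5923 -0.3567  0.08  ] 0.6913793184280621
cup [ 0.6559 -0.2352  0.07  ] 0.6968277835495766
pan [0.3518 0.3104 0.035 ] 0.4691136827277315
scoop [ 0.8087 -0.0833  0.01  ] 0.8129620900861646
brush [ 0.3444 -0.1334  0.01  ] 0.36927905358487845
tubc [0.5209 0.3829 0.05  ] 0.6464516041122266
```

View pics/t_rack.png

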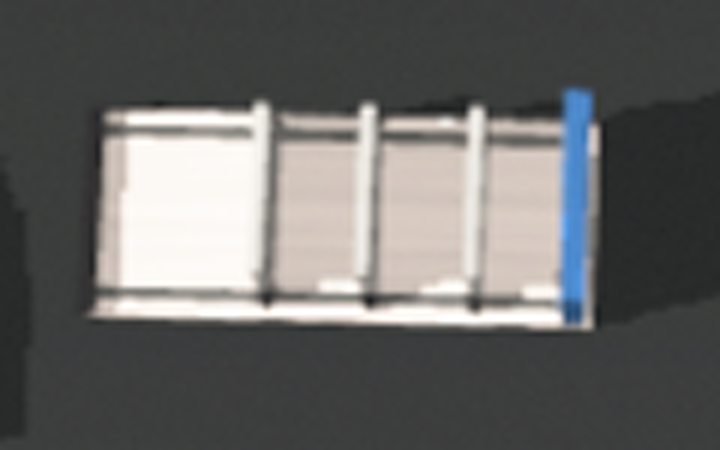

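View pics/t_block.png

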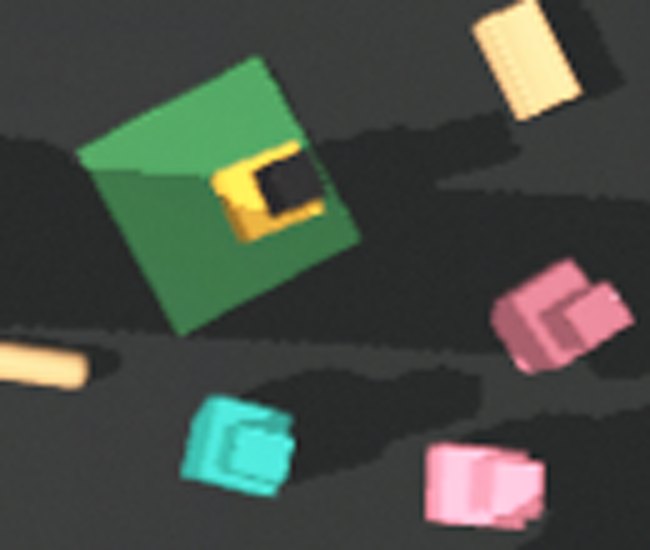

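View pics/s_rack.png

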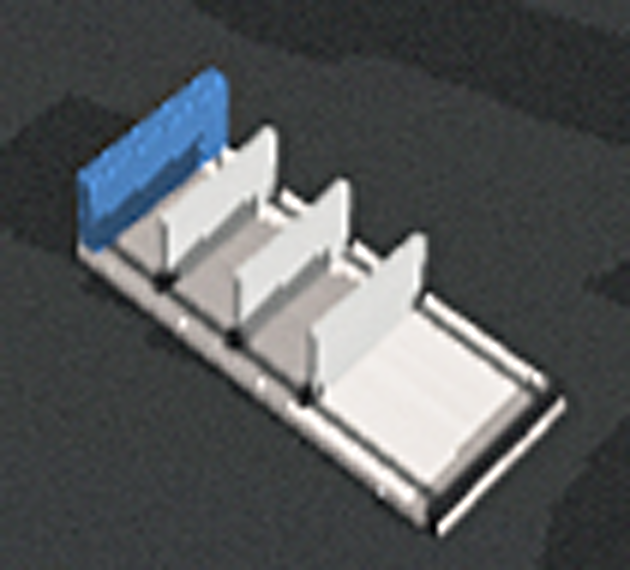

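View pics/s_block.png

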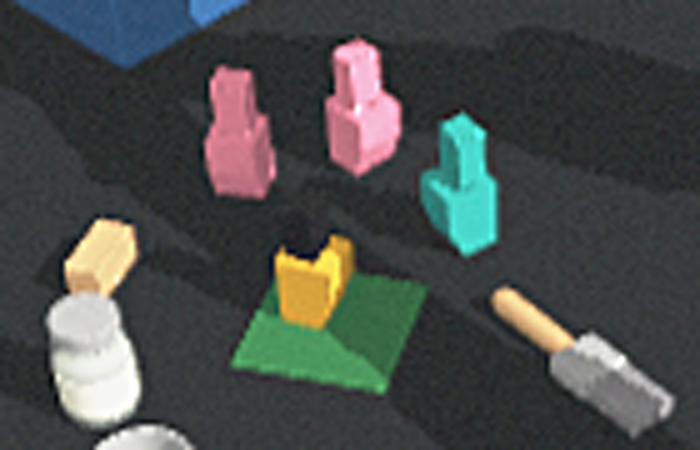

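Only one yellow-bodied block exists: top view (354,233), scene view (213,157). The pink ones at top (412,258) and (397,292) and the turquoise one at (347,284) are decoys. I'll fly over the rack first to look with the wrist camera.

Request:
{"name": "carry_out", "arguments": {
  "motion": "0 -33 -27 -8 0; 0 -33 -27 -8 0; 0 -33 -27 -8 0; 0 -33 -27 -8 0; 0 -33 -27 -8 0; 0 -33 -27 -8 0; 0 -33 -27 -8 0; 0 -33 -27 -8 0",
  "newtons": 40
}}

```text
clock: 1.1
tcp_pos: [0.4006, 0.3453, 0.2668]
orientation: [-0.523, -3.097, 0.001]
contact_force: [0.4, 0.4, 0.5]
grip_width: 0.0851
```

Request:
{"name": "carry_out", "arguments": {
  "motion": "0 -33 -27 -8 0; 0 -33 -27 -8 0; 0 -33 -27 -8 0; 0 -33 -27 -8 0; 0 -33 -27 -8 0; 0 -33 -27 -8 0; 0 -33 -27 -8 -0.17; 0 0 0 0 -0.17"
}}

```text
clock: 2.1
tcp_pos: [0.5577, 0.088, 0.3231]
orientation: [-0.006, 3.14, -0.002]
contact_force: [-0.5, 1.2, 0.3]
grip_width: 0.0854
```

```bash
python3 - <<'E'
from h import *
np.set_printoptions(precision=4,suppress=True)
o=r.get_obs(); print(o["clock"],o["tcp_pos"],o["joints"],R.from_rotvec(o["orientation"]).as_matrix(),o["contact_force"])
cp=camera_params("wrist"); f=grab_frame("wrist"); print(cp); save("w1.png",f)
np.savez("w1.npz",f=f,**cp)
E
```

```text
2.1 [0.5577 0.088  0.3231] [-0.5436  0.2012  0.3294  1.6845 -0.066   1.2663  1.3743] [[-1.     -0.0041  0.0011]
 [-0.0041  1.     -0.0016]
 [-0.0011 -0.0016 -1.    ]] [-0.5113  1.2444  0.2834]
{'fx': 310.7536002581365, 'fy': 310.7536002581365, 'cx': 257.54019868552655, 'cy': 191.2581763396082, 'eye': array([0.4793, 0.0883, 0.4941]), 'attitude': array([2.0489, 2.0611, 0.318 ])}
```

View pics/w1.png

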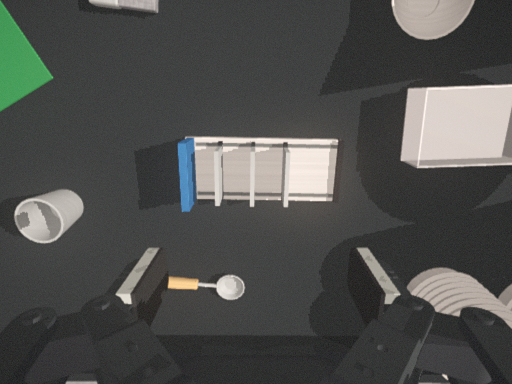

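```bash
python3 - <<'E'
from h import *
d=np.load("w1.npz"); save("w1r.png",d["f"],(165,125,350,225),4.3)
E
```

```text
(no output)
```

View pics/w1r.png

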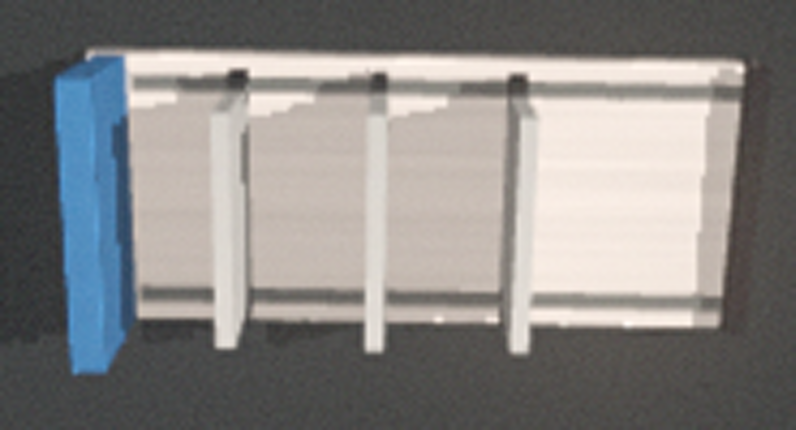

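```bash
python3 - <<'E'
from h import *
np.set_printoptions(precision=4,suppress=True)
d=np.load("w1.npz"); cp={k:d[k] for k in d.files if k!="f"}
P={"stop":[(93,75),(104,372)],"p1L":[(212,112),(215,348)],"p1R":[(230,112),(237,348)],"p2L":[(366,114),(366,352)],"p2R":[(385,114),(384,352)],"p3L":[(520,118),(512,352)],"p3R":[(538,118),(530,352)]}
for k,v in P.items():
    a,b=[onz(cp,165+u/4.3,125+w/4.3,.07) for u,w in v]
    t=b-a; print(k,a[:2],b[:2],(a+b)[:2]/2,"len",np.hypot(*t[:2]),"ang of edge dev",np.arctan2(t[1],t[0]))
for k,v in {"base":[(90,50),(743,65)],"basefar":[(140,318),(720,325)]}.items():
    a,b=[onz(cp,165+u/4.3,125+w/4.3,.012) for u,w in v]; t=b-a; print(k,a,b,np.hypot(*t[:2]),"yaw of y",np.arctan2(-t[0],t[1]))
# top view check
cp=camera_params("top")
for k,v in {"stop":[(565,90),(563,300)],"p1":[(476,104),(472,300)],"p3":[(262,104),(261,298)]}.items():
    a,b=[onz(cp,150+u/6,140+w/6,.07) for u,w in v]; print("top",k,a[:2],b[:2])
E
```

```text
stop [ 0.5449 -0.0089] [ 0.6459 -0.0115] [ 0.5954 -0.0102] len 0.10104529845316164 ang of edge dev -0.02650607872817229
p1L [0.5565 0.0285] [0.637  0.0266] [0.5967 0.0275] len 0.08048186303808337 ang of edge dev -0.02395320148220677
p1R [0.5565 0.0342] [0.6369 0.034 ] [0.5967 0.0341] len 0.08044655516521484 ang of edge dev -0.00305638662095408
p2L [0.5568 0.0778] [0.6381 0.0776] [0.5975 0.0777] len 0.08122761138767674 ang of edge dev -0.0016321109574951357
p2R [0.5568 0.0838] [0.638  0.0837] [0.5974 0.0838] len 0.08122537406037969 ang of edge dev -0.0014886725847638033
p3L [0.5578 0.1271] [0.6378 0.127 ] [0.5978 0.127 ] len 0.07991782776918954 ang of edge dev -0.0005698818385372374
p3R [0.5578 0.1328] [0.6377 0.1331] [0.5978 0.133 ] len 0.07991425114744335 ang of edge dev 0.003512695977597925
base [ 0.5449 -0.0227  0.012 ] [0.5489 0.2119 0.012 ] 0.23459144218800176 yaw of y -0.01699332716316895
basefar [ 0.6465 -0.0101  0.012 ] [0.6479 0.2114 0.012 ] 0.22152513367058194 yaw of y -0.006523038312640912
top stop [ 0.6442 -0.0152] [ 0.5448 -0.0157]
top p1 [0.6369 0.026 ] [0.5443 0.026 ]
top p3 [0.6355 0.125 ] [0.5439 0.1225]
```

Request:
{"name": "carry_out", "arguments": {
  "motion": "0 22 -55 3 0; 0 22 -55 3 0; 0 22 -55 3 0; 0 22 -55 3 0; 0 22 -55 3 0; 0 22 -55 3 0; 0 22 -55 3 0; 0 0 0 0 0"
}}

```text
clock: 3.15
tcp_pos: [0.4013, -0.2973, 0.3016]
orientation: [-0.009, -3.141, 0.001]
contact_force: [-0.1, 1.1, 0.6]
grip_width: 0.0858
```

```bash
python3 - <<'E'
from h import *
np.set_printoptions(precision=4,suppress=True)
o=r.get_obs(); print(o["clock"],o["tcp_pos"],o["joints"],o["orientation"],o["contact_force"])
cp=camera_params("wrist"); f=grab_frame("wrist"); print(cp["eye"]); save("w2.png",f)
np.savez("w2.npz",f=f,**cp)
save("w2r.png",f,(180,90,340,290),3)
E
```

```text
3.15 [ 0.4013 -0.2973  0.3016] [-0.0873  0.0915  0.6551  1.8695 -0.0586  1.2003  2.1523] [-0.0087 -3.1408  0.0013] [-0.0896  1.0907  0.604 ]
[ 0.3232 -0.2964  0.4727]
```

View pics/w2.png

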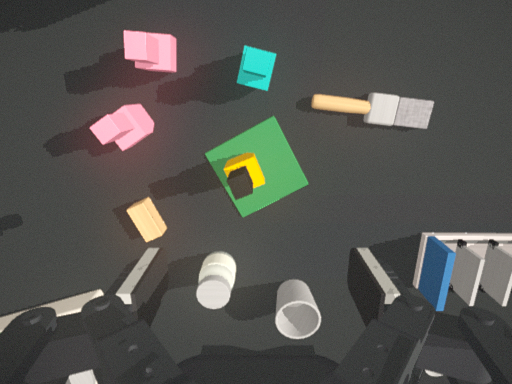

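```bash
python3 - <<'E'
from h import *
d=np.load("w2.npz"); save("w2b.png",d["f"],(200,110,310,220),5.4)
E
```

```text
(no output)
```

View pics/w2b.png

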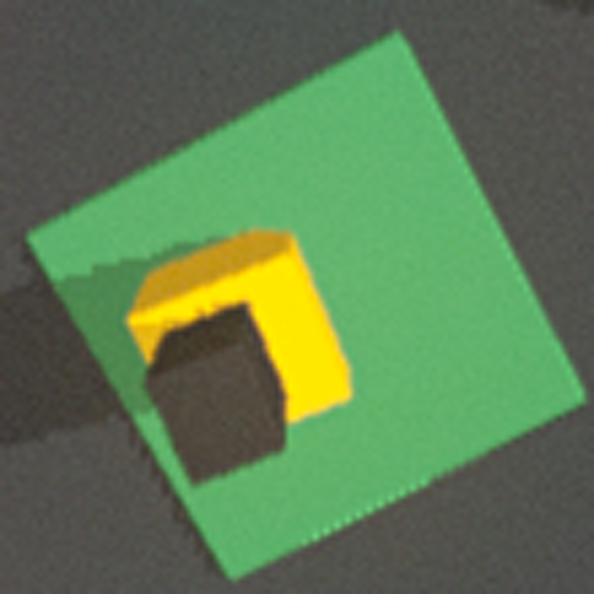

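```bash
python3 - <<'E'
from h import *
d=np.load("w2.npz"); f=d["f"][155:205,220:262].astype(float)
f=np.clip((f-20)*3,0,255).astype(np.uint8)
save("w2c.png",f,None,12)
E
```

```text
(no output)
```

View pics/w2c.png

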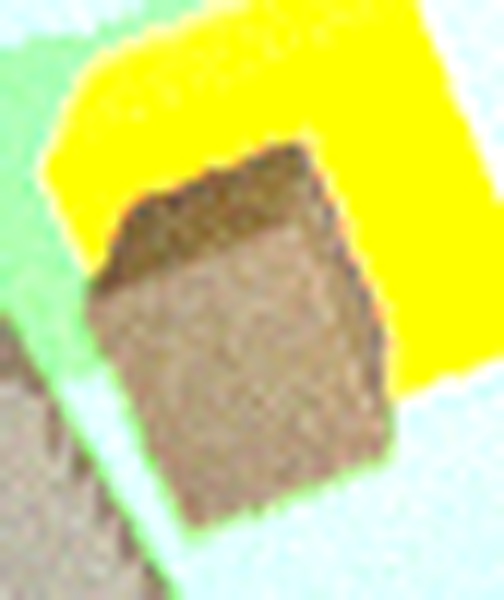

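```bash
python3 - <<'E'
from h import *
np.set_printoptions(precision=4,suppress=True)
d=np.load("w2.npz"); cp={k:d[k] for k in d.files if k!="f"}
A,B,C,D=[onz(cp,220+u/12,155+v/12,.109)[:2] for u,v in [(88,295),(297,222),(390,455),(195,528)]]
n=np.linalg.norm
print("handle",A,B,C,D,n(B-A),n(C-D),n(D-A),n(C-B)); print("ctr",(A+B+C+D)/4)
yv=(B-A)+(C-D); print("yaw",np.arctan2(-yv[0],yv[1])); xv=(D-A)+(C-B); print("yaw x",np.arctan2(xv[1],xv[0]))
P,Q,S=[onz(cp,200+u/5.4,110+v/5.4,.062)[:2] for u,v in [(128,318),(293,237),(352,400)]]
print("body",P,Q,S,n(Q-P),n(S-Q)," yaw",np.arctan2(-(Q-P)[0],(Q-P)[1]),np.arctan2((S-Q)[1],(S-Q)[0]))
# grip centre from body: centre of body top (y=22,x=0), grip at y=18 -> body centre - 4mm*y
c=(P+S)/2; y=(Q-P)/n(Q-P); print("grip from body",c-.004*y)
M=[onz(cp,200+u/5.4,110+v/5.4,.004)[:2] for u,v in [(27,236),(400,30),(586,400),(233,580)]]; print("mat",np.mean(M,0),n(M[1]-M[0]), np.arctan2(-(M[1]-M[0])[0],(M[1]-M[0])[1]))
E
```

```text
handle [ 0.4231 -0.3338] [ 0.4156 -0.3126] [ 0.4402 -0.3034] [ 0.4481 -0.3236] 0.022549154353484376 0.02164540348088321 0.02694611396859885 0.02626542569761236
ctr [ 0.4318 -0.3184]
yaw 0.35490535308759336
yaw x 0.371804736657951
body [ 0.421  -0.3431] [ 0.4006 -0.3015] [ 0.4426 -0.2868] 0.046295499094752224 0.04453019643475121  yaw 0.45590728386403445 0.3371529793847837
grip from body [ 0.4336 -0.3185]
mat [ 0.4353 -0.2971] 0.1187265647048638 0.4930646733900804
```

Yellow block with black handle, at wrist (243,172), measured: handle top 22x27 mm, grip at (0.4325,-0.3184), yaw ≈0.365, wide shoulder towards +y. Moving above it.

Request:
{"name": "carry_out", "arguments": {
  "motion": "0 -31 -21 0 0; 0 0 0 20 -0.185; 0 0 0 30 -0.185; 0 0 0 30 0; 0 0 0 30 0; 0 0 0 30 0; 0 0 0 30 0; 0 0 0 0 0"
}}

```text
clock: 4.2
tcp_pos: [0.4348, -0.3113, 0.1297]
orientation: [0.588, -3.082, -0.006]
contact_force: [0.1, -0.2, 0.3]
grip_width: 0.0854
```

```bash
python3 - <<'E'
from h import *
np.set_printoptions(precision=4,suppress=True)
o=r.get_obs(); m=R.from_rotvec(o["orientation"]).as_matrix();print(o["clock"],o["tcp_pos"],o["joints"],o["contact_force"]); print("yaw",np.arctan2(-m[0,1],m[1,1]),m[:,2])
d=np.array([0.4325,-0.3184,.067])-o["tcp_pos"]; print("tool delta",m.T@d*1000)
f=grab_frame("wrist"); save("w3.png",f)
E
```

```text
4.2 [ 0.4348 -0.3113  0.1297] [ 0.0628  0.3741  0.5527  1.9868 -0.2572  0.8543  2.7036] [ 0.0944 -0.1878  0.2904]
yaw 0.3767145054926179 [-0.0044  0.0029 -1.    ]
tool delta [ 4.5137 -6.0082 62.7118]
```

View pics/w3.png

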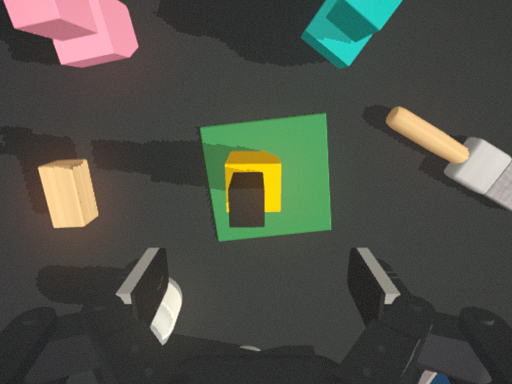

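```bash
python3 - <<'E'
from h import *
np.set_printoptions(precision=4,suppress=True)
o=r.get_obs(); cp=camera_params("wrist"); m=R.from_rotvec(o["orientation"]).as_matrix()
f=grab_frame("wrist"); g=np.clip((f[140:240,210:300].astype(float)-15)*3,0,255).astype(np.uint8); save("w3c.png",g,None,6)
for u,v in [(229,187),(264,187),(265,227),(230,227)]:
    p=onz(cp,u,v,.109); print(m.T@(p-o["tcp_pos"])*1000)
E
```

```text
[ 19.6918 -17.8355  22.2804]
[19.715   4.9042 22.3253]
[-8.5651  5.8013 22.2936]
[ -8.5835 -17.8966  22.2468]
```

View pics/w3c.png

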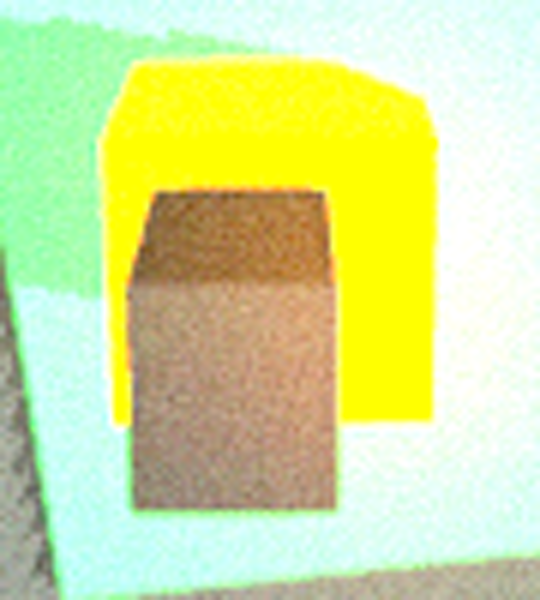

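Request:
{"name": "carry_out", "arguments": {
  "motion": "0 5 -6 0 0; 0 0 0 12 0; 0 0 0 15 0; 0 0 0 15 0; 0 0 0 15 0; 0 0 0 6 0; 0 0 0 0 0; 0.3 0 0 0 0"
}}

```text
clock: 5.3
tcp_pos: [0.4332, -0.322, 0.0691]
orientation: [-0.586, 3.086, -0.001]
contact_force: [0.0, 0.1, 0.4]
grip_width: 0.0696
```

Request:
{"name": "carry_out", "arguments": {
  "motion": "0.5 0 0 0 0; 0.7 0 0 0 0; 0.9 0 0 0 0; 1 0 0 0 0; 1 0 0 0 0; 1 0 0 0 0; 1 0 0 0 0; 1 0 0 0 0",
  "newtons": 60
}}

```text
clock: 6.3
tcp_pos: [0.4331, -0.3217, 0.0693]
orientation: [-0.586, 3.086, 0.0]
contact_force: [-0.9, 1.7, 4.4]
grip_width: 0.022
```

```bash
python3 - <<'E'
from h import *
np.set_printoptions(precision=4,suppress=True)
o=r.get_obs(); m=R.from_rotvec(o["orientation"]).as_matrix();print(o["clock"],o["tcp_pos"],o["joints"],o["contact_force"],o["grip_width"]); print("yaw",np.arctan2(-m[0,1],m[1,1]),m[:,2])
f=grab_frame("wrist"); save("w4.png",f)
E
```

```text
6.3 [ 0.4331 -0.3217  0.0693] [ 0.129   0.4698  0.5031  2.0213 -0.3344  0.7295  2.7846] [-0.9493  1.6793  4.4143] 0.02195567314373775
yaw 0.37528830262823915 [ 0.0006  0.0002 -1.    ]
```

View pics/w4.png

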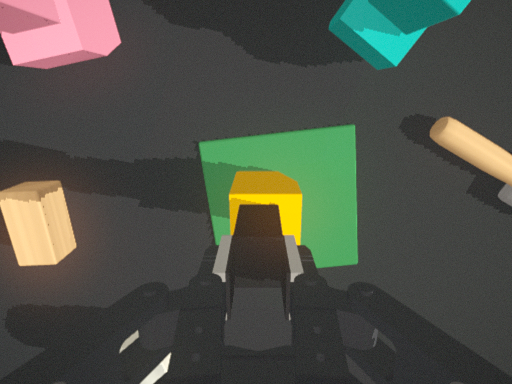

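Request:
{"name": "carry_out", "arguments": {
  "motion": "1 0 0 -15 0; 1 0 0 -35 0.13; 1 0 0 -35 0.128; 1 0 0 -35 0.128; 1 -8 16 0 0; 1 -16 33 0 0; 1 -16 33 0 0; 1 -16 33 0 0"
}}

```text
clock: 7.35
tcp_pos: [0.4903, -0.2063, 0.1894]
orientation: [0.018, 3.141, 0.0]
contact_force: [-0.1, -0.2, -2.6]
grip_width: 0.022
```

Request:
{"name": "carry_out", "arguments": {
  "motion": "1 -16 33 0 0; 1 -16 33 0 0; 1 -16 33 0 0; 1 -16 33 0 0; 1 -16 33 0 0; 1 -16 33 0 0; 1 -8 16 0 0; 1 0 0 0 0"
}}

```text
clock: 8.35
tcp_pos: [0.5964, 0.0063, 0.1888]
orientation: [-0.014, -3.141, 0.001]
contact_force: [-0.9, 0.5, -2.1]
grip_width: 0.0222
```

```bash
python3 - <<'E'
from h import *
np.set_printoptions(precision=4,suppress=True)
o=r.get_obs(); m=R.from_rotvec(o["orientation"]).as_matrix();print(o["clock"],o["tcp_pos"],o["contact_force"],o["moment"],o["grip_width"]); print("yaw",np.arctan2(-m[0,1],m[1,1]),m[:,2])
cp=camera_params("wrist");f=grab_frame("wrist"); save("w5.png",f); np.savez("w5.npz",f=f,**cp)
f=grab_frame("scene"); save("s5.png",f,(190,140,330,290),4); f=grab_frame("top"); save("t5.png",f,(140,120,290,230),5)
E
```

```text
8.35 [0.5964 0.0063 0.1888] [-0.862   0.4589 -2.1234] [-0.1037 -0.0209 -0.0034] 0.022161122898091443
yaw -0.008920021870400271 [-0.0003 -0.0003 -1.    ]
```

View pics/w5.png

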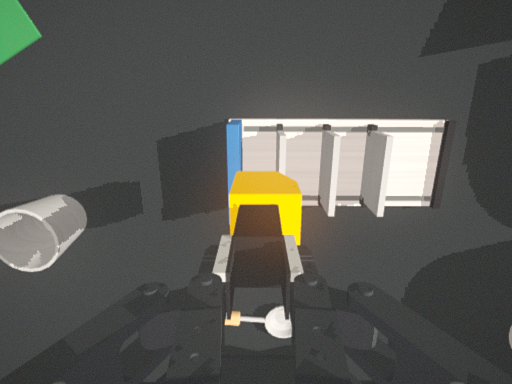

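View pics/s5.png

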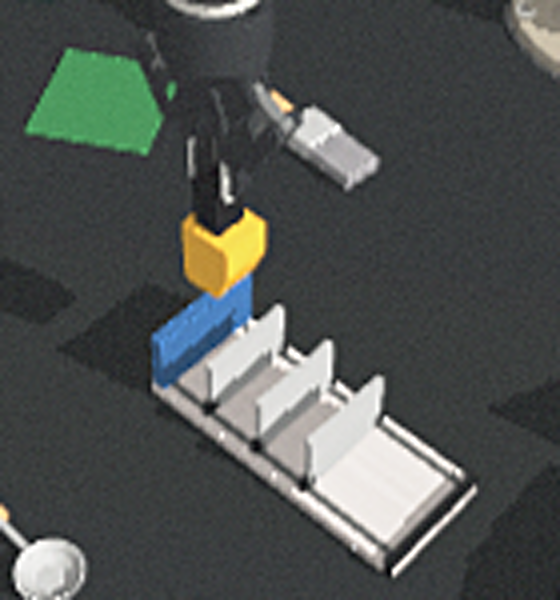

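```bash
python3 - <<'E'
from h import *
d=np.load("w5.npz"); save("w5c.png",d["f"],(215,110,345,255),4.1)
E
```

```text
(no output)
```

View pics/w5c.png

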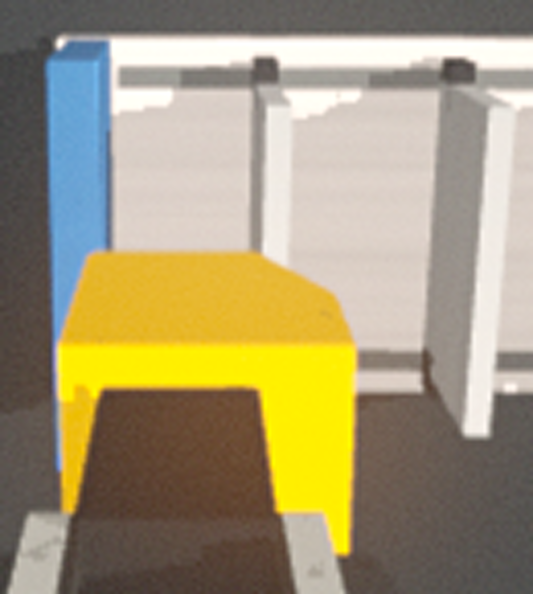

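```bash
python3 - <<'E'
from h import *
np.set_printoptions(precision=1,suppress=True)
d=np.load("w5.npz"); cp={k:d[k] for k in d.files if k!="f"}
o=r.get_obs(); m=R.from_rotvec(o["orientation"]).as_matrix(); t=o["tcp_pos"]
for n,u,v,z in [("shL",57,343,t[2]-.0073),("shR",356,346,t[2]-.0073),("kink",335,293,t[2]-.0353),("botL",92,252,t[2]-.0653),("botR",255,252,t[2]-.0653),("stop",100,57,.07),("stop2",104,240,.07),("stopout",48,60,.07),("p1l",267,104,.07),("p1r",290,104,.07),("p1l'",265,240,.07),("p1r'",288,240,.07),("p2l",490,108,.07),("p2r",513,108,.07),("p2l'",467,436,.07),("p2r'",488,436,.07)]:
    p=onz(cp,215+u/4.1,110+v/4.1,z); print(n,m.T@(p-t)*1000)
E
```

```text
shL [ 19.4 -14.    7.3]
shR [19.2 30.   7.3]
kink [19.4 30.2 35.3]
botL [ 18.8 -12.4  65.3]
botR [19.  18.6 65.3]
stop [ 50.2 -13.5 119. ]
stop2 [  8.3 -13.1 119. ]
stopout [ 49.5 -25.2 119. ]
p1l [ 40.   24.1 118.9]
p1r [ 40.1  29.2 118.9]
p1l' [  8.6  24.5 118.9]
p1r' [  8.6  29.8 118.9]
p2l [ 39.4  74.5 118.9]
p2r [ 39.5  79.7 118.9]
p2l' [-40.3  75.3 118.9]
p2r' [-40.3  80.4 118.9]
```

Request:
{"name": "carry_out", "arguments": {
  "motion": "1 0 2 6 0; 1 0 0 7 0; 1 0 0 7 0; 1 0 0 7 0; 1 0 0 7 0; 1 0 0 7 0; 1 0 0 4 0; 1 0 0 0 0"
}}

```text
clock: 9.5
tcp_pos: [0.5963, 0.0076, 0.1435]
orientation: [-0.017, -3.141, 0.0]
contact_force: [-0.1, -0.6, -2.0]
grip_width: 0.0223
```

```bash
cat >> h.py <<'E'
def look(n,crop,s):
    o=r.get_obs(); m=R.from_rotvec(o["orientation"]).as_matrix();cp=camera_params("wrist");f=grab_frame("wrist"); save(n+".png",f,crop,s); np.savez(n+".npz",f=f,t=o["tcp_pos"],m=m,**cp)
    print(o["clock"],o["tcp_pos"],o["contact_force"],o["moment"],o["grip_width"]); print("yaw",np.arctan2(-m[0,1],m[1,1]),m[:,2])
def meas(n,crop,s,pts):
    d=np.load(n+".npz")
    for k,u,v,z in pts:
        p=onz(d,crop[0]+u/s,crop[1]+v/s,z); print(k,d["m"].T@(p-d["t"])*1000)
E
python3 - <<'E'
from h import *
np.set_printoptions(precision=4,suppress=True)
look("w6",(205,110,345,255),4.1)
f=grab_frame("scene"); save("s6.png",f,(200,160,290,250),6); f=grab_frame("top"); save("t6.png",f,(150,130,280,220),5)
E
```

```text
9.5 [0.5963 0.0076 0.1435] [-0.0552 -0.6015 -2.0069] [-0.0301  0.022  -0.0011] 0.02232612238897972
yaw -0.010849400062525332 [-0.0006 -0.0001 -1.    ]
```

View pics/w6.png

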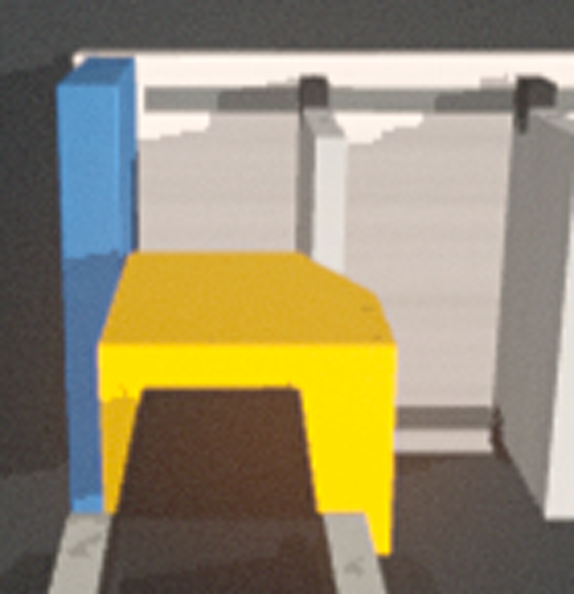

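View pics/s6.png

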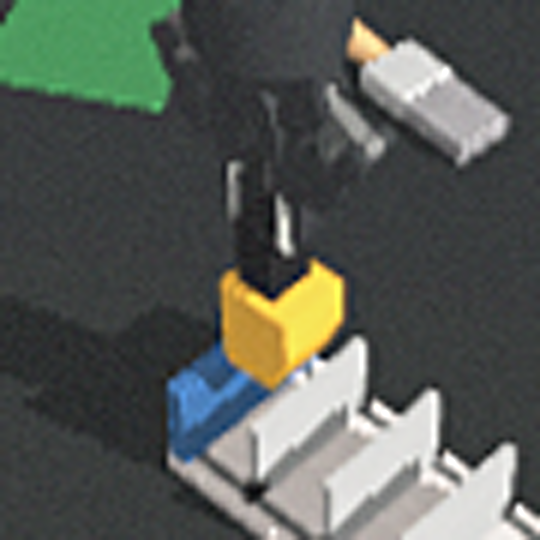

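```bash
python3 - <<'E'
from h import *
np.set_printoptions(precision=1,suppress=True)
b=.0782
meas("w6",(205,110),4.1,[("shL",99,343,b+.058),("shR",396,343,b+.058),("botL",132,252,b),("botR",305,252,b),("kink",378,295,b+.03),("stop",118,83,.07),("stop'",123,250,.07),("stopout",58,85,.07),("p1l",317,136,.07),("p1l'",313,265,.07),("p1r",346,136,.07),("p1r'",344,265,.07)])
d=np.load("w6.npz"); save("w6d.png",d["f"],(215,120,300,185),8)
E
```

```text
shL [ 20.2 -16.8   7.3]
shR [20.2 26.9  7.3]
botL [ 19.5 -15.6  65.3]
botR [19.6 17.4 65.3]
kink [19.6 27.7 35.3]
stop [ 50.4 -18.2  73.5]
stop' [ 17.9 -17.9  73.5]
stopout [ 50.  -29.6  73.5]
p1l [40.4 19.8 73.5]
p1l' [14.9 19.6 73.5]
p1r [40.5 25.3 73.5]
p1r' [14.9 25.8 73.5]
```

View pics/w6d.png

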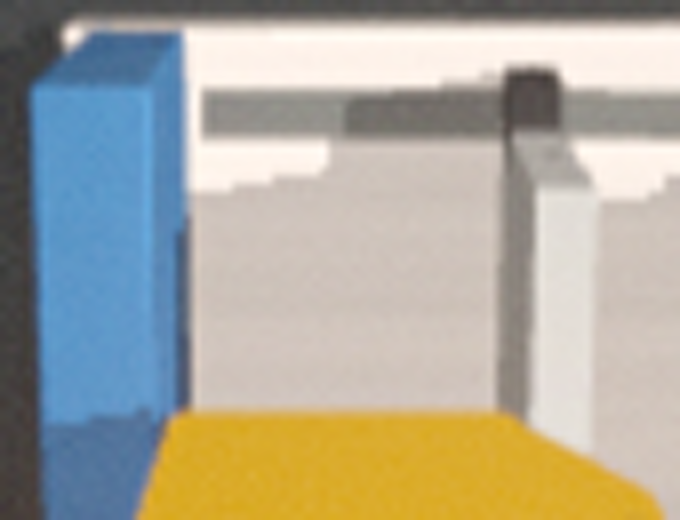

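Request:
{"name": "carry_out", "arguments": {
  "motion": "1 0 0 2 0; 1 0 0 2 0; 1 0 0 2 0; 1 0 0 2 0; 1 0 0 2 0; 1 0 0 2 0; 1 0 0 2 0; 1 0 0 0 0"
}}

```text
clock: 10.65
tcp_pos: [0.5963, 0.0076, 0.1296]
orientation: [-0.017, -3.141, 0.0]
contact_force: [0.5, 0.8, -2.0]
grip_width: 0.0223
```

```bash
python3 - <<'E'
from h import *
np.set_printoptions(precision=4,suppress=True)
look("w7",(215,120,300,185),8)
E
```

```text
10.65 [0.5963 0.0076 0.1296] [ 0.4544  0.7505 -2.0265] [-0.0238  0.0094 -0.0066] 0.022303710182105235
yaw -0.010807108923832654 [-0.0003 -0.     -1.    ]
```

View pics/w7.png

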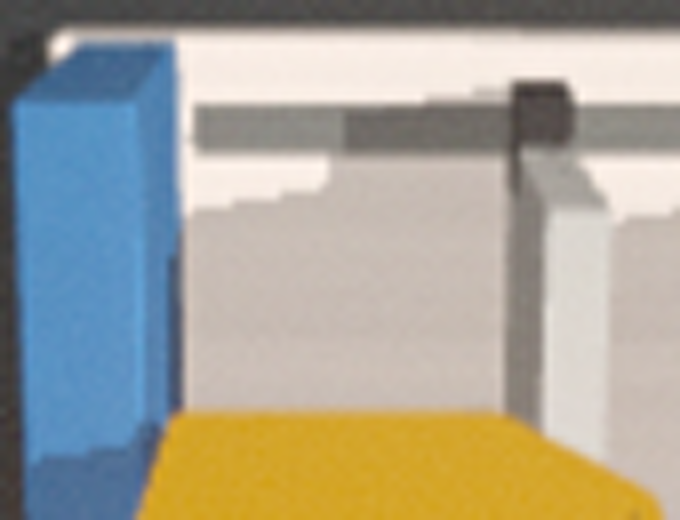

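Request:
{"name": "carry_out", "arguments": {
  "motion": "1 0 -0.4 0 0; 1 0 -0.4 0 0; 1 0 -0.4 0 0; 1 0 0 0 0; 1 0 0 0 0; 1 0 0 0 0; 1 0 0 0 0; 1 0 0 0 0"
}}

```text
clock: 11.7
tcp_pos: [0.5964, 0.0064, 0.1298]
orientation: [0.017, 3.142, 0.0]
contact_force: [-0.8, 0.1, -2.1]
grip_width: 0.0221
```

Request:
{"name": "carry_out", "arguments": {
  "motion": "1 0 -0.4 0 0; 1 0 -0.4 0 0; 1 0 -0.4 0 0; 1 0 0 0 0; 1 0 0 0 0; 1 0 0 0 0; 1 0 0 0 0; 1 0 0 0 0"
}}

```text
clock: 12.7
tcp_pos: [0.5964, 0.0053, 0.1298]
orientation: [-0.017, -3.142, -0.0]
contact_force: [-0.9, 0.6, -1.4]
grip_width: 0.022
```

Request:
{"name": "carry_out", "arguments": {
  "motion": "1 0 -0.4 0 0; 1 0 0 0 0; 1 0 -0.4 0 0; 1 0 0 0 0; 1 0 -0.4 0 0; 1 0 0 0 0; 1 0 0 0 0; 1 0 0 0 0"
}}

```text
clock: 13.7
tcp_pos: [0.5966, 0.0045, 0.1299]
orientation: [0.017, 3.141, 0.001]
contact_force: [0.0, 5.4, -0.3]
grip_width: 0.0219
```

Request:
{"name": "carry_out", "arguments": {
  "motion": "1 0 0 1 0; 1 0 0 1 0; 1 0 0 1.5 0; 1 0 0 1.5 0; 1 0 0 1.5 0; 1 0 0 1.5 0; 1 0 0 1.5 0; 1 0 0 1.5 0"
}}

```text
clock: 14.7
tcp_pos: [0.5972, 0.0046, 0.1195]
orientation: [0.017, 3.14, 0.002]
contact_force: [-0.2, 6.3, 8.5]
grip_width: 0.022
```

Request:
{"name": "carry_out", "arguments": {
  "motion": "1 0 0.2 1.5 0; 1 0 0 1.5 0; 1 0 0 1.5 0; 1 0 0 1.5 0; 1 0 0 1 0; 1 0 0 1 0; 1 0 0 0 0; 1 0 0 0 0"
}}

```text
clock: 15.7
tcp_pos: [0.5991, 0.0045, 0.1139]
orientation: [0.018, 3.136, 0.003]
contact_force: [-1.8, 5.2, 17.1]
grip_width: 0.0222
```

```bash
python3 - <<'E'
from h import *
np.set_printoptions(precision=4,suppress=True)
look("w8",(205,110,345,255),4.1)
E
```

```text
15.7 [0.5991 0.0045 0.1139] [-1.8156  5.2476 17.0922] [ 1.6861  0.6459 -0.1684] 0.022243373786865812
yaw -0.011266059859205117 [ 0.0055  0.0017 -1.    ]
```

View pics/w8.png

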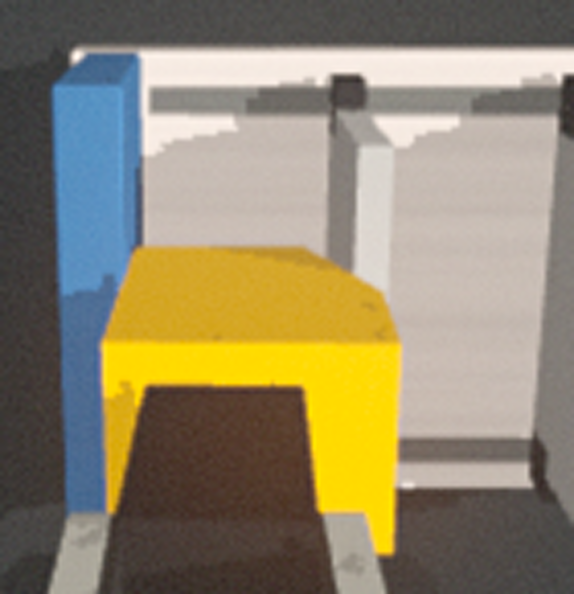

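```bash
python3 - <<'E'
from h import *
np.set_printoptions(precision=1,suppress=True)
b=.0486
meas("w8",(205,110),4.1,[("shL",102,343,b+.058),("shR",401,343,b+.058),("kink",385,296,b+.03),("botL",137,248,b),("stop",119,85,.07),("p1l",359,147,.07),("p1r",393,147,.07),("p1l'",356,280,.07),("p1r'",389,280,.07)])
E
```

```text
shL [ 20.3 -16.3   7.1]
shR [20.3 27.7  7.2]
kink [19.5 28.9 35.2]
botL [ 20.4 -14.6  65.1]
stop [ 53.6 -15.7  43.6]
p1l [43.3 24.6 43.7]
p1r [43.3 30.3 43.7]
p1l' [20.  24.9 43.8]
p1r' [20.  30.6 43.8]
```

Request:
{"name": "carry_out", "arguments": {
  "motion": "1 0 0.2 1.5 0; 1 0 0 1.5 0; 1 0 0 1.5 0; 1 0 0 1.5 0; 1 0 0 1.5 0; 1 0 0 1 0; 1 0 0 1 0; 1 0 0 0 0"
}}

```text
clock: 16.75
tcp_pos: [0.6, 0.0047, 0.1048]
orientation: [0.018, 3.134, 0.003]
contact_force: [0.0, 5.8, 17.4]
grip_width: 0.0222
```

Request:
{"name": "carry_out", "arguments": {
  "motion": "1 0 0.2 1.5 0; 1 0 0 1.5 0; 1 0 0 1 0; 1 0 0 1 0; 1 0 0 0 0; 1 0 0 0 0; 1 0 0 0 0; 1 0 0 0 0"
}}

```text
clock: 17.75
tcp_pos: [0.5995, 0.0052, 0.0987]
orientation: [0.017, 3.135, 0.002]
contact_force: [0.7, 6.0, 11.4]
grip_width: 0.0224
```

```bash
python3 - <<'E'
from h import *
np.set_printoptions(precision=4,suppress=True)
look("w9",(205,110,345,255),4.1)
E
```

```text
17.75 [0.5995 0.0052 0.0987] [ 0.6628  6.0223 11.3928] [ 1.6397 -0.2591 -0.2121] 0.022359001538410205
yaw -0.010862205829385902 [ 0.0061  0.0014 -1.    ]
```

View pics/w9.png

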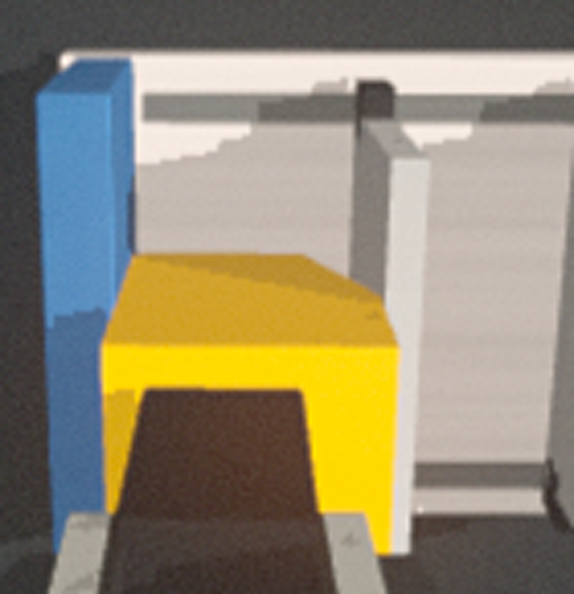

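```bash
python3 - <<'E'
from h import *
np.set_printoptions(precision=1,suppress=True)
b=.0334
meas("w9",(205,110),4.1,[("shL",101,345,b+.058),("shR",400,346,b+.058),("stop",110,95,.07),("p1l",391,158,.07),("p1r",430,158,.07),("p1l'",386,300,.07),("p1r'",422,300,.07)])
E
```

```text
shL [ 19.9 -16.5   7.2]
shR [19.8 27.5  7.3]
stop [ 53.7 -16.1  28.4]
p1l [43.9 27.9 28.5]
p1r [43.9 34.1 28.5]
p1l' [20.6 28.1 28.7]
p1r' [20.6 34.  28.7]
```

Request:
{"name": "carry_out", "arguments": {
  "motion": "1 0 0 -2 0; 1 0 0 -4 0; 1 0 0 -6 0; 1 0 0 -8 0; 1 0 0 -8 0; 1 0 0 -8 0; 1 0 0 -8 0; 1 0 0 -5 0"
}}

```text
clock: 18.8
tcp_pos: [0.5969, 0.0029, 0.1463]
orientation: [0.019, 3.14, -0.002]
contact_force: [0.3, 0.2, -2.2]
grip_width: 0.022
```

Request:
{"name": "carry_out", "arguments": {
  "motion": "1 0 0 -2 0; 1 0 5 0 0; 1 0 10 0 0; 1 0 13 0 0; 1 0 13 0 0; 1 0 10 0 0; 1 0 0 0 0; 1 0 0 0 0"
}}

```text
clock: 19.8
tcp_pos: [0.5969, 0.0551, 0.1473]
orientation: [-0.018, -3.142, 0.001]
contact_force: [-0.1, -0.3, -1.7]
grip_width: 0.0218
```

```bash
python3 - <<'E'
from h import *
np.set_printoptions(precision=4,suppress=True)
look("w10",(165,110,345,255),4.1)
E
```

```text
19.8 [0.5969 0.0551 0.1473] [-0.0818 -0.3061 -1.7186] [-0.0183 -0.0365  0.0063] 0.021812453207617773
yaw -0.011267763766764822 [-0.     -0.0004 -1.    ]
```

View pics/w10.png

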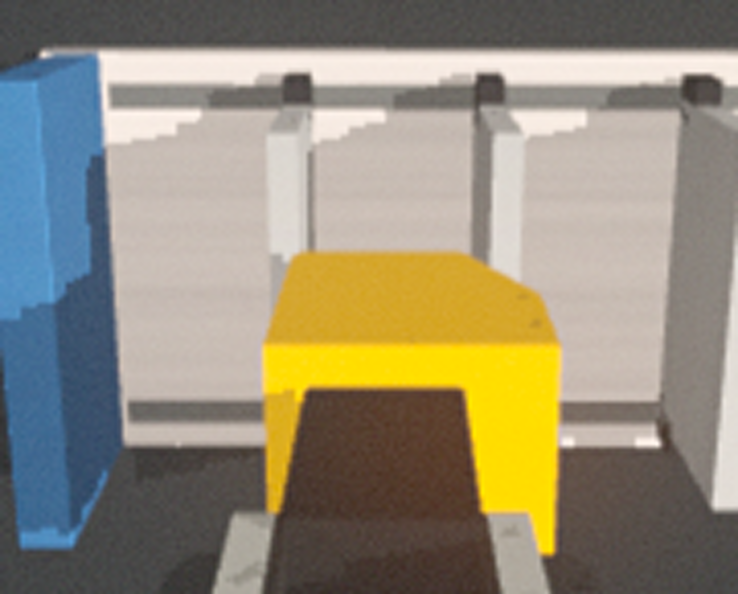

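```bash
python3 - <<'E'
from h import *
np.set_printoptions(precision=1,suppress=True)
b=.082
meas("w10",(165,110),4.1,[("shL",264,345,b+.058),("shR",560,345,b+.058),("botL",297,252,b),("botR",465,252,b),("stop",38,80,.07),("stop'",65,540,.07),("p1l",267,131,.07),("p1r",306,131,.07),("p1r'",305,250,.07),("p2l",494,131,.07),("p2l'",488,275,.07),("p2r",522,131,.07),("p3l",735,140,.07),("p3l",712,508,.07)])
d=np.load("w10.npz"); save("w10d.png",d["f"],(215,120,305,185),8)
E
```

```text
shL [ 19.8 -16.7   7.3]
shR [19.9 26.9  7.3]
botL [ 19.5 -15.4  65.3]
botR [19.6 16.6 65.3]
stop [ 50.5 -65.4  77.3]
stop' [-47.4 -67.4  77.3]
p1l [ 40.7 -21.6  77.3]
p1r [ 40.7 -14.   77.3]
p1r' [ 16.9 -14.6  77.3]
p2l [40.8 22.6 77.3]
p2l' [11.8 22.2 77.3]
p2r [40.8 28.  77.3]
p3l [39.1 69.6 77.3]
p3l [-39.6  71.5  77.3]
```

View pics/w10d.png

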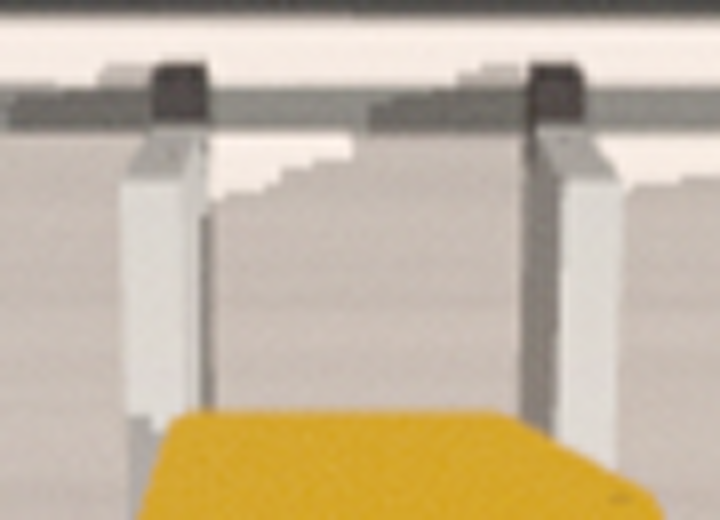

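Request:
{"name": "carry_out", "arguments": {
  "motion": "1 0 1.5 0 0; 1 0 0 2 0; 1 0 0 3 0; 1 0 0 3 0; 1 0 0 3 0; 1 0 0 3 0; 1 0 0 3.5 0; 1 0 0 0 0"
}}

```text
clock: 20.85
tcp_pos: [0.5967, 0.0571, 0.1294]
orientation: [-0.017, -3.141, 0.0]
contact_force: [0.3, -0.3, -2.3]
grip_width: 0.0223
```

Request:
{"name": "carry_out", "arguments": {
  "motion": "1 0 -0.4 0 0; 1 0 -0.4 0 0; 1 0 -0.4 0 0; 1 0 -0.4 0 0; 1 0 0 0 0; 1 0 0 0 0; 1 0 0 0 0; 1 0 0 0 0"
}}

```text
clock: 21.85
tcp_pos: [0.5969, 0.0555, 0.1298]
orientation: [-0.017, -3.141, -0.0]
contact_force: [-0.5, -1.0, -1.9]
grip_width: 0.0219
```

Request:
{"name": "carry_out", "arguments": {
  "motion": "1 0 -0.4 0 0; 1 0 0 0 0; 1 0 -0.4 0 0; 1 0 0 0 0; 1 0 0 0 0; 1 0 0 0 0; 1 0 0 0 0; 1 0 0 0 0"
}}

```text
clock: 22.85
tcp_pos: [0.597, 0.0549, 0.1299]
orientation: [0.017, 3.141, 0.001]
contact_force: [-0.7, 2.6, -1.8]
grip_width: 0.0226
```

Request:
{"name": "carry_out", "arguments": {
  "motion": "1 0 -0.2 0 0; 1 0 0 0 0; 1 0 0 0 0; 1 0 0 0 0; 1 0 0 1 0; 1 0 0 1 0; 1 0 0 1 0; 1 0 0 0 0"
}}

```text
clock: 23.85
tcp_pos: [0.5971, 0.0547, 0.1268]
orientation: [0.017, 3.141, 0.0]
contact_force: [-0.3, 3.8, -0.6]
grip_width: 0.0222
```

Request:
{"name": "carry_out", "arguments": {
  "motion": "1 0 0 1.5 0; 1 0 0 1.5 0; 1 0 0 1.5 0; 1 0 0.1 1.5 0; 1 0 0.1 1.5 0; 1 0 0.1 1.5 0; 1 0 0 0 0; 1 0 0 0 0"
}}

```text
clock: 24.85
tcp_pos: [0.5973, 0.0547, 0.1183]
orientation: [0.017, 3.141, 0.0]
contact_force: [-0.8, 4.2, 5.8]
grip_width: 0.0223
```

Request:
{"name": "carry_out", "arguments": {
  "motion": "1 0 0.2 0 0; 1 0 0.1 1.5 0; 1 0 0.1 1.5 0; 1 0 0 1.5 0; 1 0 0 1.5 0; 1 0 0 1 0; 1 0 0 0 0; 1 0 0 0 0"
}}

```text
clock: 25.85
tcp_pos: [0.5985, 0.054, 0.1124]
orientation: [0.019, 3.138, -0.001]
contact_force: [-0.7, 2.2, 12.2]
grip_width: 0.0223
```

```bash
python3 - <<'E'
from h import *
np.set_printoptions(precision=4,suppress=True)
look("w11",(165,110,345,255),4.1)
E
```

```text
25.85 [0.5985 0.054  0.1124] [-0.6638  2.1825 12.1981] [ 0.8409  0.3335 -0.141 ] 0.022260369937716098
yaw -0.01197777029856772 [ 0.0032 -0.0004 -1.    ]
```

View pics/w11.png

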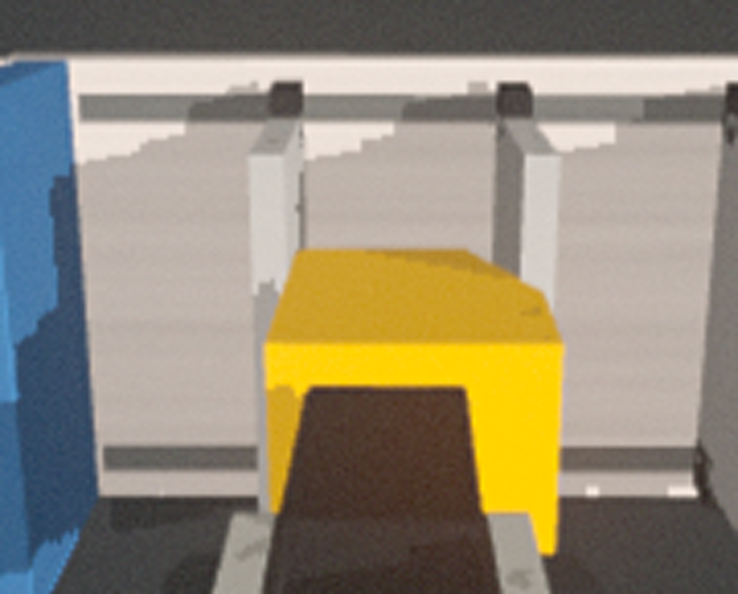

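```bash
python3 - <<'E'
from h import *
d=np.load("w11.npz"); save("w11d.png",d["f"],(140,115,310,245),4.6)
d=np.load("w10.npz"); save("w10e.png",d["f"],(140,115,310,245),4.6)
E
```

```text
(no output)
```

View pics/w11d.png

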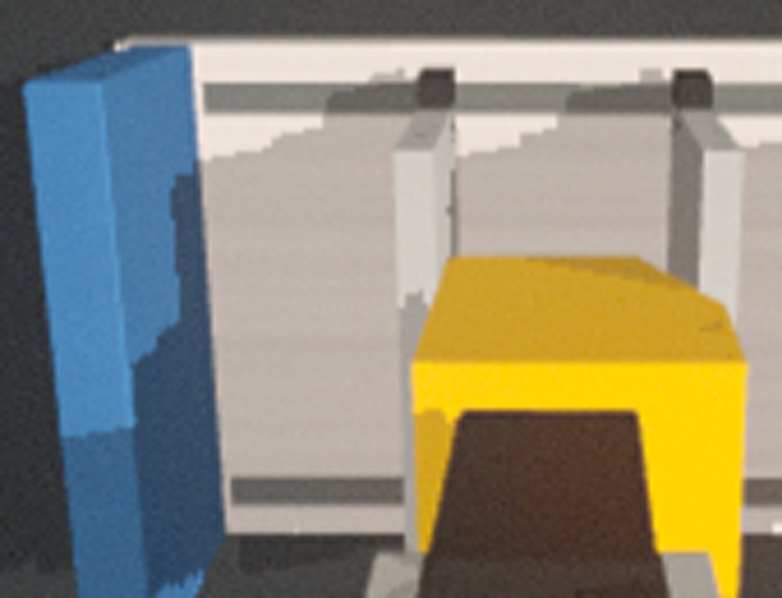

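View pics/w10e.png

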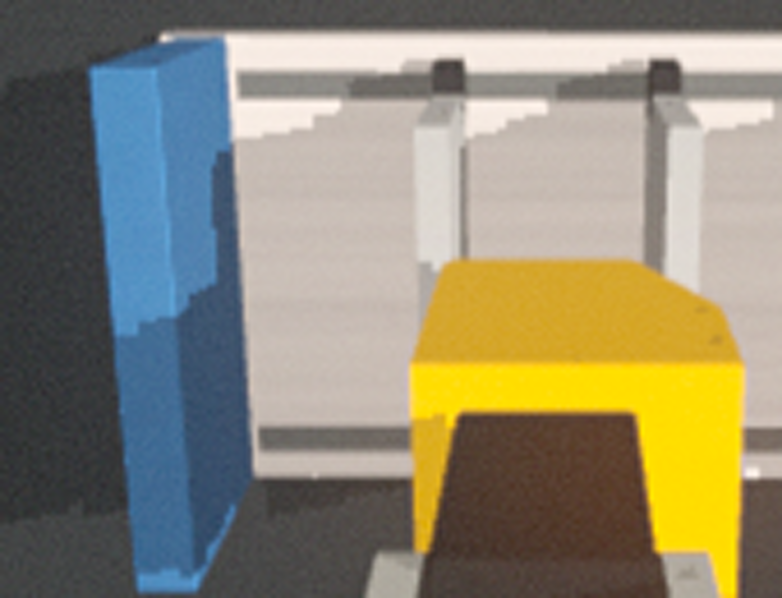

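```bash
python3 - <<'E'
from h import *
np.set_printoptions(precision=2,suppress=True)
for n,P in [("w10",[("s",157,67,.07),("s'",192,578,.07),("p1",415,126,.07),("p1'",419,262,.07),("p1r",456,126,.07),("p2l",669,126,.07),("p2l'",664,262,.07)]),("w11",[("s",102,80,.07),("s'",147,590,.07),("p1",395,151,.07),("p1'",402,300,.07),("p1r",438,151,.07),("p2l",705,151,.07),("p2l'",700,290,.07)])]:
    meas(n,(140,115),4.6,P); print()
E
```

```text
s [ 50.43 -65.53  77.33]
s' [-46.38 -66.52  77.33]
p1 [ 40.39 -21.54  77.31]
p1' [ 16.1  -21.43  77.31]
p1r [ 40.4  -14.42  77.31]
p2l [40.46 22.55 77.29]
p2l' [16.17 22.36 77.29]

s [ 52.47 -64.51  42.29]
s' [-31.11 -64.76  42.56]
p1 [ 42.   -21.54  42.31]
p1' [ 18.81 -21.14  42.38]
p1r [ 42.01 -15.09  42.31]
p2l [42.08 24.93 42.29]
p2l' [20.49 24.95 42.36]
```

Request:
{"name": "carry_out", "arguments": {
  "motion": "1 0 0.2 0 0; 1 0 0.2 0 0; 1 0 0.2 0 0; 1 0 0 0 0; 1 0 0 0 0; 1 0 0 0 0; 1 0 0 0 0; 1 0 0 0 0"
}}

```text
clock: 26.9
tcp_pos: [0.5985, 0.054, 0.1124]
orientation: [0.019, 3.138, -0.002]
contact_force: [-0.5, 2.1, 11.5]
grip_width: 0.0223
```

Request:
{"name": "carry_out", "arguments": {
  "motion": "1 0 0.6 0 0; 1 0 0 0 0; 1 0 0 0 0; 1 0 0 0 0; 1 0 0 0 0; 1 0 0 0 0; 1 0 0 0 0; 1 0 0 0 0"
}}

```text
clock: 27.9
tcp_pos: [0.5985, 0.0542, 0.1124]
orientation: [0.02, 3.138, -0.002]
contact_force: [-0.5, 1.3, 11.0]
grip_width: 0.0223
```

Request:
{"name": "carry_out", "arguments": {
  "motion": "1 0 0.4 0 0; 1 0 0 1.5 0; 1 0 0.2 1.5 0; 1 0 0 1.5 0; 1 0 0.2 1.5 0; 1 0 0 0 0; 1 0 0 0 0; 1 0 0 0 0"
}}

```text
clock: 28.9
tcp_pos: [0.5987, 0.0544, 0.1063]
orientation: [0.02, 3.138, -0.004]
contact_force: [-0.3, -0.1, 9.9]
grip_width: 0.0224
```

```bash
python3 - <<'E'
from h import *
np.set_printoptions(precision=4,suppress=True)
look("w12",(140,115,310,245),4.6)
E
```

```text
28.9 [0.5987 0.0544 0.1063] [-0.2913 -0.0657  9.851 ] [ 0.0412  0.0012 -0.1048] 0.022415441432420365
yaw -0.012797766609422835 [ 0.0037 -0.0023 -1.    ]
```

View pics/w12.png

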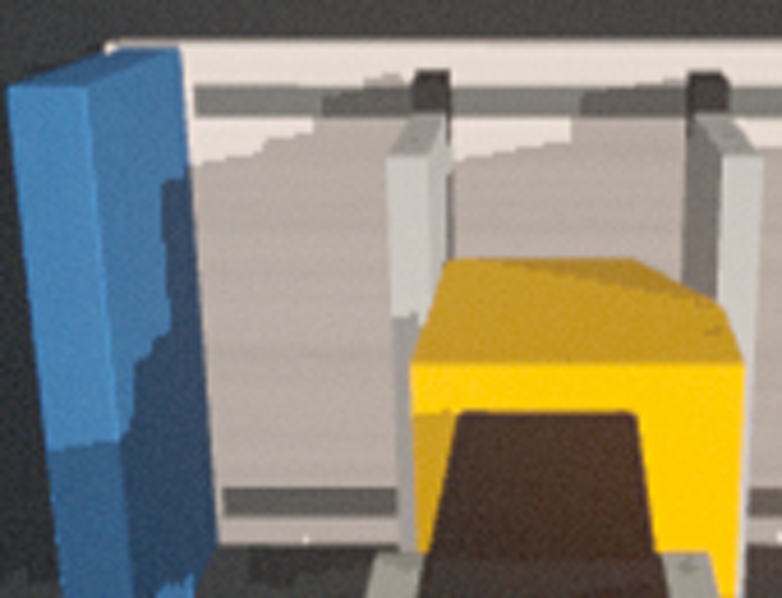

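```bash
python3 - <<'E'
from h import *
np.set_printoptions(precision=2,suppress=True)
meas("w12",(140,115),4.6,[("s",86,87,.07),("s'",131,595,.07),("p1",387,155,.07),("p1'",391,312,.07),("p1r",431,155,.07),("p2l",722,155,.07),("p2l'",718,290,.07)])
E
```

```text
s [ 52.2  -65.05  36.26]
s' [-28.94 -65.57  36.56]
p1 [ 42.45 -22.09  36.2 ]
p1' [ 18.62 -22.23  36.29]
p1r [ 42.46 -15.67  36.19]
p2l [42.54 26.73 36.09]
p2l' [22.17 26.95 36.17]
```

Request:
{"name": "carry_out", "arguments": {
  "motion": "1 0 0.2 1.5 0; 1 0 0 1.5 0; 1 0 0 1.5 0; 1 0 0 1.5 0; 1 0 0 1 0; 1 0 0 0 0; 1 0 0 0 0; 1 0 0 0 0"
}}

```text
clock: 29.95
tcp_pos: [0.5975, 0.0551, 0.098]
orientation: [0.019, 3.14, -0.004]
contact_force: [1.8, -4.3, 3.2]
grip_width: 0.0221
```

```bash
python3 - <<'E'
from h import *
np.set_printoptions(precision=4,suppress=True)
look("w13",(140,115,310,245),4.6)
E
```

```text
29.95 [0.5975 0.0551 0.098 ] [ 1.8105 -4.252   3.2471] [-1.1224 -0.5622 -0.1334] 0.022089867731743724
yaw -0.012333679421425322 [ 0.0013 -0.0024 -1.    ]
```

View pics/w13.png

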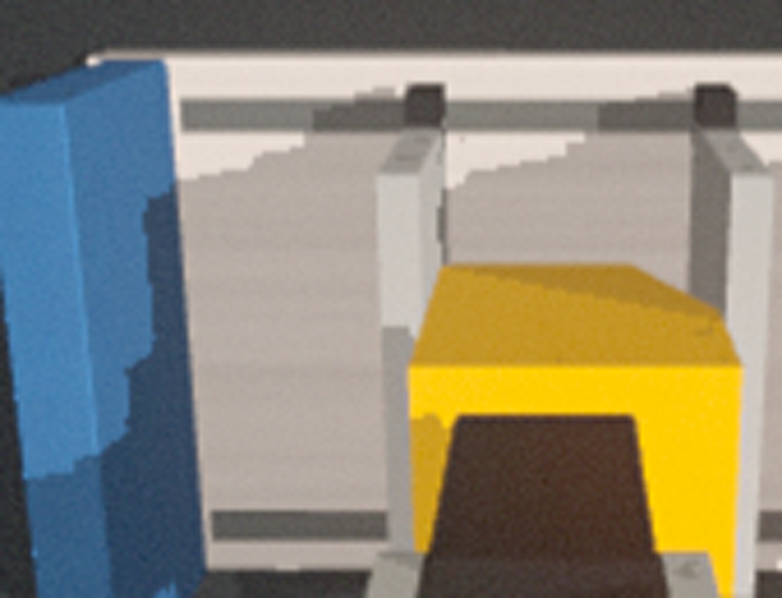

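```bash
python3 - <<'E'
from h import *
np.set_printoptions(precision=2,suppress=True)
meas("w13",(140,115),4.6,[("s",66,102,.07),("s'",108,580,.07),("p1",377,176,.07),("p1'",382,326,.07),("p1r",424,176,.07),("p2l",736,176,.07),("p2l'",732,290,.07)])
E
```

```text
s [ 51.16 -65.44  28.09]
s' [-22.06 -66.23  28.18]
p1 [ 40.89 -22.69  28.  ]
p1' [ 18.88 -22.7   28.03]
p1r [ 40.9  -16.08  27.98]
p2l [40.99 27.77 27.88]
p2l' [24.41 27.91 27.9 ]
```

Request:
{"name": "carry_out", "arguments": {
  "motion": "1 0 -0.4 0 0; 1 0 0 -4 0; 1 0 0 -6 0; 1 0 0 -8 0; 1 0 0 -10 0; 1 0 0 -10 0; 1 0 0 -12 0; 1 0 0 0 0"
}}

```text
clock: 31.0
tcp_pos: [0.5979, 0.0572, 0.1492]
orientation: [0.017, 3.139, 0.001]
contact_force: [-0.2, 0.5, -3.5]
grip_width: 0.0222
```

```bash
python3 - <<'E'
from h import *
np.set_printoptions(precision=4,suppress=True)
look("w14",(120,115,320,255),4)
E
```

```text
31.0 [0.5979 0.0572 0.1492] [-0.2003  0.464  -3.5412] [-0.0348  0.0245  0.0522] 0.022192987686391837
yaw -0.010709549847976663 [ 0.0024  0.0008 -1.    ]
```

View pics/w14.png

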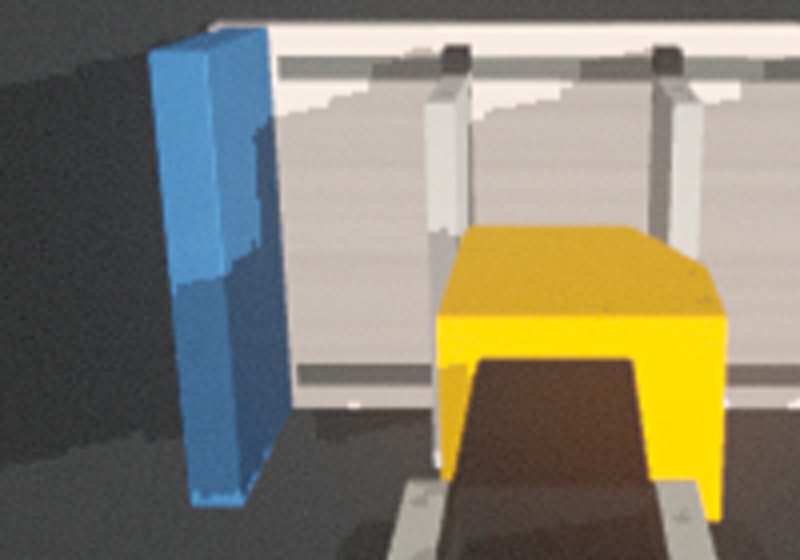

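```bash
cat >> h.py <<'E'
def edge(n,ch,g0,g1,r0,r1,z=.07,win=3):
    # line guess from (u,v) g0 to g1 native px ; strongest gradient within win; returns tool coords mean and u fit
    d=np.load(n+".npz"); f=cv2.GaussianBlur(d["f"],(3,3),0).astype(float); f=f.mean(2) if ch<0 else f[:,:,ch]
    P=[]
    for v in range(r0,r1):
        u=g0[0]+(g1[0]-g0[0])*(v-g0[1])/(g1[1]-g0[1]); us=np.arange(int(round(u))-win,int(round(u))+win+1)
        g=np.abs(f[v,us+1]-f[v,us-1]); i=int(np.argmax(g))
        if 0<i<len(us)-1:
            a,b,c=g[i-1:i+2]; o=.5*(a-c)/(a-2*b+c) if a-2*b+c else 0
            P.append((us[i]+o,v))
    P=np.array(P); k=np.polyfit(P[:,1],P[:,0],1); res=P[:,0]-np.polyval(k,P[:,1]); ok=abs(res)<1; k=np.polyfit(P[ok,1],P[ok,0],1)
    vm=(r0+r1)/2; p=d["m"].T@(onz(d,np.polyval(k,vm),vm,z)-d["t"])*1000
    return np.round(p,2),len(P),round(float(res[ok].std()),2)
E
python3 - <<'E'
from h import *
def N(c,s,u,v): return (c[0]+u/s,c[1]+v/s)
c=(140,115);s=4.6
for n,c,s,S,L,Rr in [("w10",(140,115),4.6,[(157,67),(192,578)],[(415,126),(419,262)],[(456,126),(460,262)]),("w14",(120,115),4,[(208,52),(243,500)],[(425,102),(431,230)],[(459,102),(463,230)])]:
    for nm,G in (("stop in",S),("p1l",L),("p1r",Rr)):
        for ch in (0,1,2): print(n,nm,ch,edge(n,ch,N(c,s,*G[0]),N(c,s,*G[1]),145,168))
E
```

```text
w10 stop in 0 (array([ 28.9 , -65.73,  77.33]), 23, 0.22)
w10 stop in 1 (array([ 28.9 , -65.71,  77.33]), 23, 0.18)
w10 stop in 2 (array([ 28.9 , -65.7 ,  77.33]), 23, 0.17)
w10 p1l 0 (array([ 28.97, -22.11,  77.31]), 23, 0.06)
w10 p1l 1 (array([ 28.97, -22.12,  77.31]), 23, 0.05)
w10 p1l 2 (array([ 28.97, -22.11,  77.31]), 23, 0.06)
w10 p1r 0 (array([ 28.98, -14.78,  77.31]), 23, 0.13)
w10 p1r 1 (array([ 28.98, -14.75,  77.31]), 23, 0.14)
w10 p1r 2 (array([ 28.98, -14.73,  77.31]), 23, 0.13)
w14 stop in 0 (array([ 28.6 , -67.96,  79.08]), 23, 0.17)
w14 stop in 1 (array([ 28.6 , -67.92,  79.08]), 23, 0.17)
w14 stop in 2 (array([ 28.6 , -67.92,  79.08]), 23, 0.17)
w14 p1l 0 (array([ 28.66, -25.35,  79.11]), 23, 0.06)
w14 p1l 1 (array([ 28.66, -25.38,  79.11]), 23, 0.08)
w14 p1l 2 (array([ 28.66, -25.39,  79.11]), 23, 0.07)
w14 p1r 0 (array([ 28.67, -17.36,  79.12]), 22, 0.04)
w14 p1r 1 (array([ 28.67, -17.32,  79.12]), 22, 0.04)
w14 p1r 2 (array([ 28.67, -17.31,  79.12]), 23, 0.18)
```

Request:
{"name": "carry_out", "arguments": {
  "motion": "1 0 5 0 0; 1 0 10 0 0; 1 0 13 0 0; 1 0 13 0 0; 1 0 7 0 0; 1 0 0 2 0; 1 0 0 0 0; 1 0 0 0 0"
}}

```text
clock: 32.05
tcp_pos: [0.5975, 0.1042, 0.1458]
orientation: [-0.019, -3.141, 0.0]
contact_force: [-0.5, 0.5, -1.9]
grip_width: 0.022
```

```bash
python3 - <<'E'
from h import *
np.set_printoptions(precision=4,suppress=True)
look("w15",(160,115,340,245),4.4)
E
```

```text
32.05 [0.5975 0.1042 0.1458] [-0.4781  0.5001 -1.8907] [-0.0157  0.023   0.026 ] 0.02195343721343165
yaw -0.011858648478144851 [-0.0001 -0.0003 -1.    ]
```

View pics/w15.png

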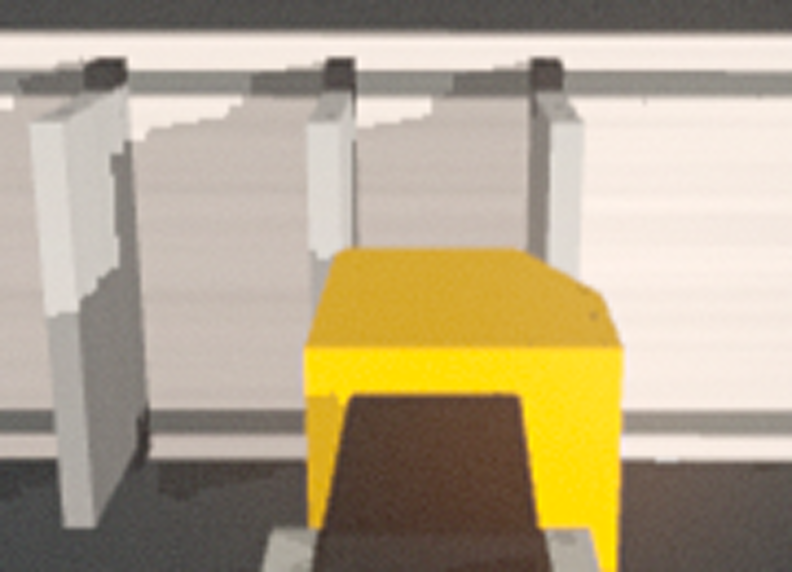

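Request:
{"name": "carry_out", "arguments": {
  "motion": "1 0 1.8 0 0; 1 0 0 2 0; 1 0 0 3 0; 1 0 0 3 0; 1 0 0 3 0; 1 0 0 3 0; 1 0 0 2 0; 1 0 0 0 0"
}}

```text
clock: 33.1
tcp_pos: [0.5974, 0.1068, 0.1296]
orientation: [-0.017, -3.141, 0.0]
contact_force: [0.6, 0.4, -2.3]
grip_width: 0.0222
```

Request:
{"name": "carry_out", "arguments": {
  "motion": "1 0 -0.4 0 0; 1 0 -0.4 0 0; 1 0 -0.4 0 0; 1 0 -0.4 0 0; 1 0 0 0 0; 1 0 0 0 0; 1 0 0 0 0; 1 0 0 0 0"
}}

```text
clock: 34.1
tcp_pos: [0.5975, 0.1052, 0.1298]
orientation: [-0.017, -3.141, 0.0]
contact_force: [-0.1, -0.4, -2.5]
grip_width: 0.0219
```

Request:
{"name": "carry_out", "arguments": {
  "motion": "1 0 -0.4 0 0; 1 0 0 0 0; 1 0 -0.4 0 0; 1 0 0 0 0; 1 0 -0.3 0 0; 1 0 0 0 0; 1 0 0 0 0; 1 0 0 0 0"
}}

```text
clock: 35.1
tcp_pos: [0.5975, 0.1042, 0.1298]
orientation: [-0.017, -3.141, -0.0]
contact_force: [-0.5, 1.0, -3.0]
grip_width: 0.022
```

Request:
{"name": "carry_out", "arguments": {
  "motion": "1 0 -0.2 0 0; 1 0 0 0 0; 1 0 0 0 0; 1 0 -0.1 0 0; 1 0 0 0 0; 1 0 0 0 0; 1 0 0 0 0; 1 0 0 0 0"
}}

```text
clock: 36.1
tcp_pos: [0.5975, 0.1039, 0.1298]
orientation: [0.017, 3.141, 0.0]
contact_force: [-0.6, 1.6, -1.9]
grip_width: 0.0223
```

Request:
{"name": "carry_out", "arguments": {
  "motion": "1 0 -0.2 0 0; 1 0 0 0 0; 1 0 0 0 0; 1 0 0 0 0; 1 0 0 0 0; 1 0 0 0 0; 1 0 0 0 0; 1 0 0 0 0"
}}

```text
clock: 37.1
tcp_pos: [0.5975, 0.1037, 0.1298]
orientation: [0.017, 3.141, 0.0]
contact_force: [-1.3, 3.7, -1.7]
grip_width: 0.0223
```

Request:
{"name": "carry_out", "arguments": {
  "motion": "1 0 0 1 0; 1 0 0 1 0; 1 0 0 1.5 0; 1 0 0 1.5 0; 1 0 0.2 1.5 0; 1 0 0.2 1.5 0; 1 0 0.1 1 0; 1 0 0 0 0"
}}

```text
clock: 38.1
tcp_pos: [0.5973, 0.1039, 0.1206]
orientation: [-0.017, -3.141, 0.0]
contact_force: [0.3, 3.7, -2.0]
grip_width: 0.0217
```

Request:
{"name": "carry_out", "arguments": {
  "motion": "1 0 0.3 1 0; 1 0 0.1 1 0; 1 0 0.2 1 0; 1 0 0.2 1 0; 1 0 0.2 1 0; 1 0 0 0 0; 1 0 0 0 0; 1 0 0 0 0"
}}

```text
clock: 39.1
tcp_pos: [0.5983, 0.1042, 0.1168]
orientation: [0.019, 3.14, -0.0]
contact_force: [-0.9, 1.5, 6.8]
grip_width: 0.0217
```

Request:
{"name": "carry_out", "arguments": {
  "motion": "1 0 0.2 1 0; 1 0 0.2 1 0; 1 0 0.1 1.5 0; 1 0 0.1 1.5 0; 1 0 0.1 1.5 0; 1 0 0.1 1.5 0; 1 0 0 0 0; 1 0 0 0 0"
}}

```text
clock: 40.1
tcp_pos: [0.5988, 0.1044, 0.1089]
orientation: [0.019, 3.139, -0.001]
contact_force: [0.7, 1.6, 7.1]
grip_width: 0.0222
```

Request:
{"name": "carry_out", "arguments": {
  "motion": "1 0 0.3 0 0; 1 0 0.1 1.5 0; 1 0 0.1 1.5 0; 1 0 0.1 1.5 0; 1 0 0 1.5 0; 1 0 0 0 0; 1 0 0 0 0; 1 0 0 0 0"
}}

```text
clock: 41.1
tcp_pos: [0.5977, 0.1051, 0.1017]
orientation: [0.018, 3.141, -0.002]
contact_force: [2.4, -3.0, 0.8]
grip_width: 0.0221
```

```bash
python3 - <<'E'
from h import *
np.set_printoptions(precision=4,suppress=True)
look("w16",(160,115,340,245),4.4)
E
```

```text
41.1 [0.5977 0.1051 0.1017] [ 2.4104 -3.0172  0.8057] [-1.0601 -0.6345 -0.1914] 0.02209863154857818
yaw -0.011630510935171505 [ 0.0004 -0.0015 -1.    ]
```

View pics/w16.png

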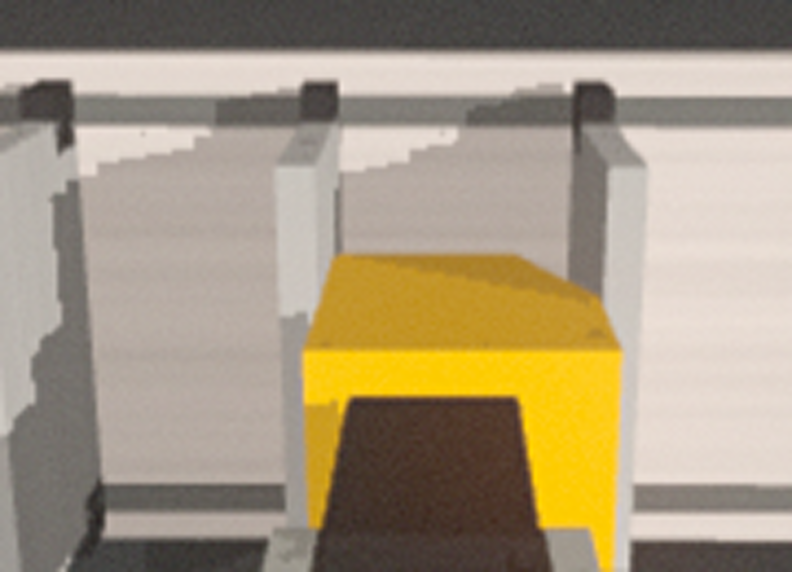

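Request:
{"name": "carry_out", "arguments": {
  "motion": "1 0 0 1.5 0; 1 0 -0.2 1 0; 1 0 0 0 0; 1 0 -0.2 0 0; 1 0 0 0 0; 1 0 -0.2 0 0; 1 0 0 0 0; 1 0 0 0 0"
}}

```text
clock: 42.15
tcp_pos: [0.5968, 0.1053, 0.0987]
orientation: [-0.017, -3.14, 0.001]
contact_force: [0.2, -4.6, -2.8]
grip_width: 0.0223
```

```bash
python3 - <<'E'
from h import *
np.set_printoptions(precision=4,suppress=True)
look("w17",(100,115,340,245),3.3)
E
```

```text
42.15 [0.5968 0.1053 0.0987] [ 0.2241 -4.6214 -2.7691] [-1.4239 -0.2645 -0.0771] 0.02232887772747088
yaw -0.01102119890003174 [-0.0014 -0.0008 -1.    ]
```

View pics/w17.png

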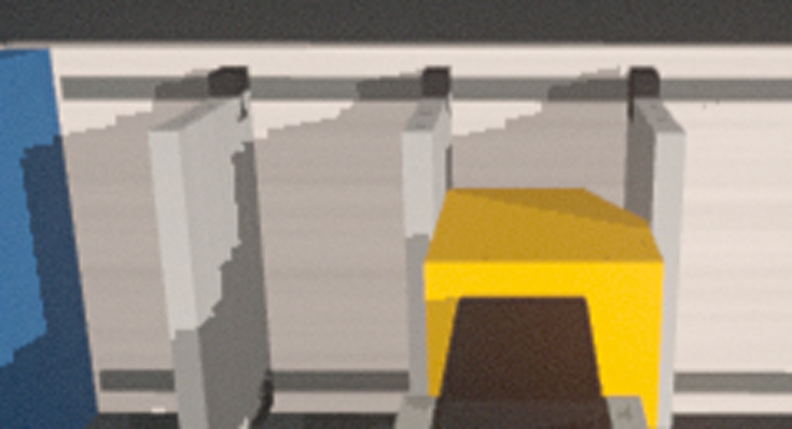

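Request:
{"name": "carry_out", "arguments": {
  "motion": "1 0 -0.3 0 0; 1 0 0 0 0; 1 0 -0.3 0 0; 1 0 0 0 0; 1 0 0 0 0; 1 0 0 0 0; 1 0 0 0 0; 1 0 0 0 0"
}}

```text
clock: 43.2
tcp_pos: [0.5972, 0.1053, 0.0992]
orientation: [-0.017, -3.141, -0.0]
contact_force: [0.2, -4.4, -5.3]
grip_width: 0.022
```

Request:
{"name": "carry_out", "arguments": {
  "motion": "1 0 0 -3 0; 1 0 0 -5 0; 1 0 0 -7 0; 1 0 0 -9 0; 1 0 0 -10 0; 1 0 0 -12 0; 1 0 0 -14 0; 1 0 0 -10 0"
}}

```text
clock: 44.2
tcp_pos: [0.5979, 0.1053, 0.1706]
orientation: [0.017, 3.141, 0.001]
contact_force: [0.3, -0.1, -1.8]
grip_width: 0.0217
```

Request:
{"name": "carry_out", "arguments": {
  "motion": "1 0 -10 -20 0; 1 0 -20 -20 0; 1 0 -20 -20 0; 1 0 -20 -20 0; 1 0 -20 -10 0; 1 0 -10 0 0; 1 0 0 0 0; 1 0 0 0 0"
}}

```text
clock: 45.2
tcp_pos: [0.596, 0.0063, 0.2584]
orientation: [-0.015, -3.14, -0.0]
contact_force: [0.2, 0.7, -1.5]
grip_width: 0.0221
```

```bash
python3 - <<'E'
from h import *
np.set_printoptions(precision=4,suppress=True)
look("w18",(150,110,350,240),4)
E
```

```text
45.2 [0.596  0.0063 0.2584] [ 0.2221  0.6917 -1.526 ] [ 0.053  -0.0068  0.0618] 0.022133750372230518
yaw -0.009579327519025148 [-0.0016  0.0003 -1.    ]
```

View pics/w18.png

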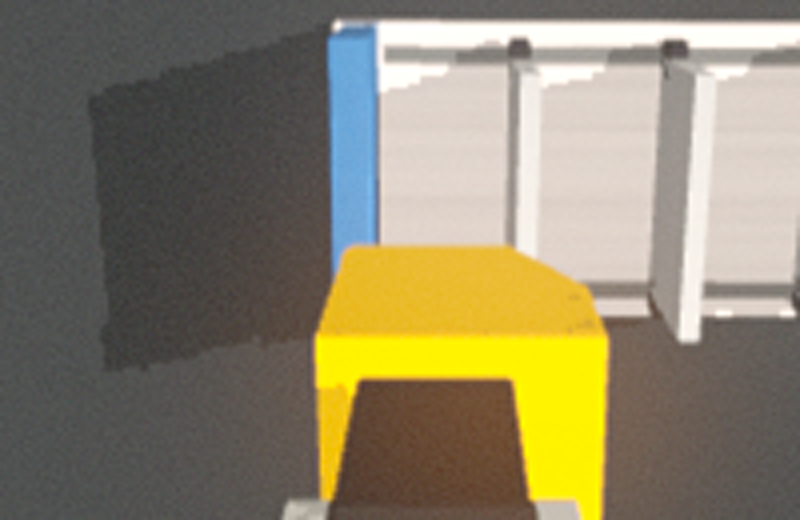

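```bash
python3 - <<'E'
from h import *
c=(150,110);s=4
N=lambda u,v:(c[0]+u/s,c[1]+v/s)
for nm,a,b in [("stop out",(330,40),(332,245)),("stop in",(374,40),(377,245)),("p1l",(520,75),(517,240)),("p1r",(541,75),(538,240)),("p2l",(697,78),(686,245)),("p2r",(716,78),(706,245))]:
    print(nm,[edge("w18",ch,N(*a),N(*b),134,166) for ch in (0,1)])
E
```

```text
stop out [(array([ 14.68, -28.87, 188.38]), 32, 0.11), (array([ 14.68, -29.14, 188.38]), 32, 0.03)]
stop in [(array([ 14.71, -15.07, 188.38]), 32, 0.05), (array([ 14.71, -14.53, 188.38]), 32, 0.04)]
p1l [(array([ 14.77,  25.49, 188.39]), 32, 0.04), (array([ 14.77,  25.47, 188.39]), 32, 0.05)]
p1r [(array([ 14.77,  31.58, 188.4 ]), 32, 0.07), (array([ 14.77,  31.58, 188.4 ]), 32, 0.08)]
p2l [(array([ 14.84,  75.36, 188.41]), 32, 0.04), (array([ 14.84,  75.35, 188.41]), 32, 0.05)]
p2r [(array([ 14.85,  81.58, 188.41]), 32, 0.04), (array([ 14.85,  81.57, 188.41]), 32, 0.04)]
```

Gap 1 measures about 42.7–42.95 mm, because plate 1 crept back roughly 1 mm while gap 2 was being set. There is time to re-gauge it lightly, to about 43.5 mm, so gaps 1 and 2 are balanced.

Request:
{"name": "carry_out", "arguments": {
  "motion": "1 0 0.5 15 0; 1 0 0 25 0; 1 0 0 28 0; 1 0 0 28 0; 1 0 0 20 0; 1 0 0 10 0; 1 0 0 5 0; 1 0 0 0 0"
}}

```text
clock: 46.25
tcp_pos: [0.5966, 0.0058, 0.1284]
orientation: [0.017, 3.141, -0.0]
contact_force: [-0.3, -0.7, -3.0]
grip_width: 0.0221
```

Request:
{"name": "carry_out", "arguments": {
  "motion": "1 0 -0.6 2 0; 1 0 -0.6 2 0; 1 0 -0.6 2 0; 1 0 -0.4 2 0; 1 0 -0.2 2 0; 1 0 0 1 0; 1 0 0 0 0; 1 0 0 0 0"
}}

```text
clock: 47.25
tcp_pos: [0.5966, 0.0047, 0.1173]
orientation: [0.016, 3.141, 0.002]
contact_force: [1.0, 5.3, -0.0]
grip_width: 0.0222
```

Request:
{"name": "carry_out", "arguments": {
  "motion": "1 0 0.2 2 0; 1 0 0 2 0; 1 0 0 2 0; 1 0 0 1.5 0; 1 0 0 1 0; 1 0 0 0 0; 1 0 0 0 0; 1 0 0 0 0"
}}

```text
clock: 48.25
tcp_pos: [0.5967, 0.005, 0.1088]
orientation: [0.016, 3.141, 0.003]
contact_force: [0.2, 5.4, -0.2]
grip_width: 0.0225
```

Request:
{"name": "carry_out", "arguments": {
  "motion": "1 0 0 1 0; 1 0 0 0 0; 1 0 0 0.5 0; 1 0 0 0.5 0; 1 0 0 0.5 0; 1 0 0 0 0; 1 0 0 0 0; 1 0 0 0 0"
}}

```text
clock: 49.25
tcp_pos: [0.5969, 0.005, 0.1068]
orientation: [0.016, 3.141, 0.003]
contact_force: [0.2, 5.9, 4.0]
grip_width: 0.0222
```

Request:
{"name": "carry_out", "arguments": {
  "motion": "1 0 0 -2 0; 1 0 0 -5 0; 1 0 0 -8 0; 1 0 0 -10 0; 1 0 0 -13 0; 1 0 0 -15 0; 1 0 0 -15 0; 1 0 0 -10 0"
}}

```text
clock: 50.25
tcp_pos: [0.5969, 0.0031, 0.1858]
orientation: [0.018, 3.14, -0.0]
contact_force: [-0.0, 0.4, -2.6]
grip_width: 0.0223
```

Request:
{"name": "carry_out", "arguments": {
  "motion": "1 8 -15 -5 0; 1 20 -39 0 0; 1 23 -45 0 0; 1 25 -50 0 0; 1 25 -50 0 0; 1 25 -50 0 0; 1 22 -40 0 0; 1 12 -20 0 0"
}}

```text
clock: 51.25
tcp_pos: [0.4295, -0.307, 0.1894]
orientation: [-0.025, -3.141, 0.001]
contact_force: [0.0, 0.4, -2.1]
grip_width: 0.0222
```

```bash
python3 - <<'E'
from h import *
np.set_printoptions(precision=4,suppress=True)
look("w19",(0,0,512,384),1)
f=grab_frame("top"); save("t19.png",f,(140,100,400,300),3)
E
```

```text
51.25 [ 0.4295 -0.307   0.1894] [ 0.0141  0.3601 -2.1374] [ 0.0119 -0.0389 -0.013 ] 0.022176719849038552
yaw -0.015951088917147783 [-0.0008 -0.0006 -1.    ]
```

View pics/w19.png

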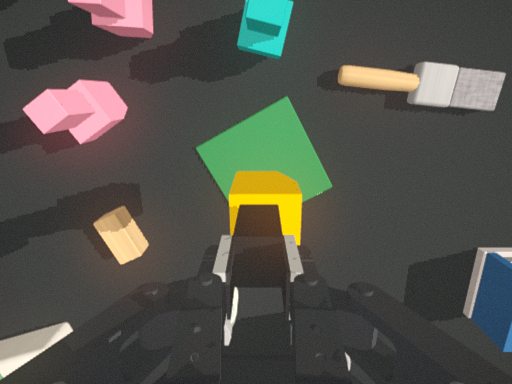

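View pics/t19.png

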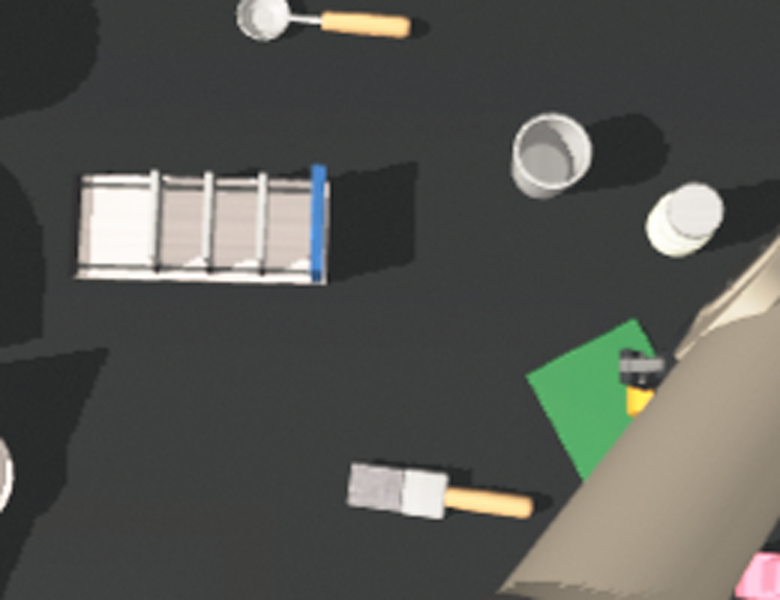

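```bash
python3 - <<'E'
from h import *
np.set_printoptions(precision=1,suppress=True)
z=.1894-.0653+.058
meas("w19",(0,0),1,[("L",197,148,.004),("T",287,97,.004),("R",331,186,.004),("shL",230,194,z),("shR",301,194,z)])
# gaps from top view, px in crop
cp=camera_params("top"); f=cv2.imread("pics/t19.png")
E
```

```text
L [ 17.5 -69.4 185.4]
T [ 73.9  32.6 185.4]
R [-27.9  88.3 185.3]
shL [ 20.  -16.2   7.3]
shR [20.  26.6  7.3]
```

Request:
{"name": "carry_out", "arguments": {
  "motion": "1 -5 8 5 0; 1 0 0 15 0; 1 0 0 20 0; 1 0 0 25 0; 1 0 0 22 0; 1 0 0 15 0; 1 0 0 10 0; 1 0 0 4 0"
}}

```text
clock: 52.35
tcp_pos: [0.4382, -0.2955, 0.0728]
orientation: [-0.016, -3.141, -0.0]
contact_force: [0.0, 1.1, -1.7]
grip_width: 0.0218
```

Request:
{"name": "carry_out", "arguments": {
  "motion": "1 0 0 1 0; 1 0 0 1 0; 1 0 0 1 0; 1 0 0 0.5 0; 1 0 0 0 0; 1 0 0 0 0; 1 0 0 0 0; 1 0 0 0 0"
}}

```text
clock: 53.35
tcp_pos: [0.4382, -0.2958, 0.0698]
orientation: [-0.017, -3.142, 0.0]
contact_force: [0.7, 0.2, -1.5]
grip_width: 0.0222
```

Request:
{"name": "carry_out", "arguments": {
  "motion": "1 0 0 0.5 0; 1 0 0 0.5 0; 1 0 0 0 0; 1 0 0 0 0; 1 0 0 0 0; 1 0 0 0 0; 1 0 0 0 0; 1 0 0 0 0"
}}

```text
clock: 54.35
tcp_pos: [0.4385, -0.2958, 0.0694]
orientation: [0.017, 3.141, 0.0]
contact_force: [-0.7, 1.3, 4.3]
grip_width: 0.0222
```

Request:
{"name": "carry_out", "arguments": {
  "motion": "0.8 0 0 0 0; 0.6 0 0 0 0; 0.4 0 0 0 0; 0.2 0 0 0 0; 0 0 0 0 0; 0 0 0 0 0; 0 0 0 0 0; 0 0 0 0 0"
}}

```text
clock: 55.35
tcp_pos: [0.4382, -0.2957, 0.0688]
orientation: [0.017, 3.142, 0.0]
contact_force: [0.6, -0.1, -0.4]
grip_width: 0.0853
```

Request:
{"name": "carry_out", "arguments": {
  "motion": "0 0 0 -5 0; 0 0 0 -12 0; 0 0 0 -20 0; 0 0 0 -25 0; 0 0 0 -30 0; 0 0 0 -30 0; 0 0 0 -20 0; 0 0 0 0 0"
}}

```text
clock: 56.35
tcp_pos: [0.4391, -0.2965, 0.2128]
orientation: [0.017, 3.138, -0.002]
contact_force: [-0.1, 0.4, -1.0]
grip_width: 0.0853
```

```bash
python3 - <<'E'
from h import *
np.set_printoptions(precision=4,suppress=True)
look("w20",(0,0,512,384),1)
E
```

```text
56.35 [ 0.4391 -0.2965  0.2128] [-0.0574  0.4413 -0.9618] [0.0588 0.0024 0.0329] 0.08528946414708678
yaw -0.010941896900194738 [ 0.0039 -0.0011 -1.    ]
```

View pics/w20.png

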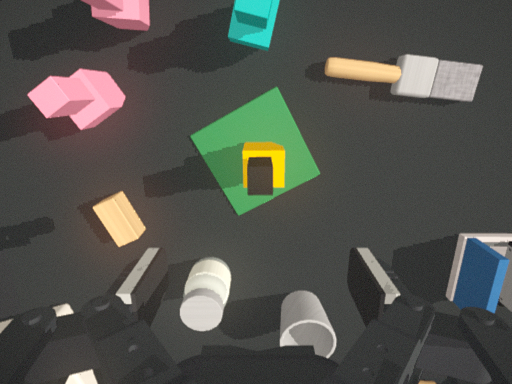

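The block stands upright near the mat centre at (264,168), released and clear of the fingers. I'm handing in.

```bash
python3 - <<'E'
from h import *
print(r.hand_in())
o=r.get_obs();print(o["clock"],o["contact_force"])
E
```

```text
the job is handed in; nothing more can be done
None
the job is handed in; nothing more can be done
```

I set all three gaps with the yellow block, working outwards from the blue stop, then stood the block upright near the centre of its mat and released it. I handed the job in at about 56 s of the 72 s allowed; no verdict came back.

**What the last checks showed**
- **Gap 1 (stop to plate 1):** this is the least certain gap. It measured 44.0 mm when set, but plate 1 crept back about 1 mm while I was setting gap 2. The cameras then put it at about 42.7–42.95 mm, close to the 42.5 mm lower limit. I put the block back in to re-gauge it. It met plate 1 only near its 43.4 mm width, so gap 1 should be about 43.2–43.4 mm, a little more than the cameras said.
- **Gap 2 (plate 1 to plate 2):** the camera measured about 43.8–44.5 mm. The re-gauging of gap 1 may have narrowed it by a few tenths at most.
- **Gap 3 (plate 2 to plate 3):** the block's full width was seated between the plates, but I took no separate camera measurement after lifting it out.
- **Forces:** the wrist force readings I took stayed under about 18 N. Sideways readings were up to about 6 N; the block's force on the stop and plates was not measured directly.
- **Other objects:** none was touched as far as I could see. I took no close final look at the rack after re-gauging gap 1; the later top view showed nothing out of place but is too coarse to check the gaps.

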